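# Set out the bench for weighing and making up a solution

## Robot

A 7-joint arm with a two-finger parallel gripper is mounted at the origin on the work surface. World frame = base frame: x ahead of the robot, y to its left, z up, the work surface at z = 0. Lengths are in mm, angles in rad, forces in N, time in s.
With the tool pointing down it reaches from about 425 to 925 mm from the base axis. Payload 6.8 kg.
Tool frame: the origin (TCP) lies on the centre line of the jaws, within the pads' length; the fingertips stand 19 mm ahead of it and the grasp point (between the pads) is the TCP; z points along the fingers, y is the direction in which the jaws open and shut (so a half turn about z gives the same grasp; the last joint's range is limited). The gripper opens to 85 mm and grips with 20 to 120 N. Pads are 22 mm wide; open, the fingers measure 114 mm over their backs; the gripper's body (76 mm by 85 mm) begins 54 mm behind the grasp point. The pads swing forward as they close: fully open they stand 13 mm farther back than shut.
Start: joints at [1.184, 0.477, 0.022, 1.555, -0.011, 1.109, -0.083], TCP at [185.77, -648.95, 250.308] pointing down, gripper open.
Joint ranges: [-2.96, 2.96], [-0.34, 2.1], [-1.41, 1.46], [0.24, 2.44], [-1.37, 4.51], [0.17, 1.92], [-2.96, 2.96]. Speed limits (rad/s): [2.39, 2.39, 3.14, 3.14, 3.14, 3.14, 3.14].

## Interface

Orientations are given as a rotation vector (axis times angle).
In Python, from rig import readout, imaging, ticket gives the robot as it stands.
- The arm moves only by the tool move_arm, never from a script. Its argument "deltas" is a list of rows, each an object of numbers: "x", "y", "z": the shift along the tool's x, y, z in m; "yaw": the turn about the tool's z in degrees. A call has 1 to 10 rows; each row is the pose to reach, as a shift and turn from the pose commanded when the call began, along the tool's axes at that moment; what a row does not reach only later rows make up. A row lasts 1/8 s, in which the tool goes at most 62.5 mm and 10.7 degrees, less where a joint would pass 70% of its speed; a pose out of reach is approached as far as the arm can. A call with a gripper value outside its range is refused whole. "fingers" is the gripper command: -1 is shut, 1 is fully open, values between are in proportion, set as the call begins (left out, the last holds). The fingers move at their own pace and stop on an object; "force" is the grip in N (left out, the last holds). Time passes only in rows, so rows that repeat a pose let the fingers close. It gives the time, the measured TCP pose, the force and the opening at its end, in the units of the state.
- readout.get_state(): the state, without advancing time (a new reading comes with each control period).
- imaging.snapshot(name): name is "scene" or "top" or "wrist"; returns the picture (384x512x3 uint8, red, green, blue); there is no depth.
- imaging.get_calibration(name): a dict with "fx", "fy", "cx", "cy" (pixels), "pose" (4x4, takes a point from camera to world coordinates); the wrist camera has in their place "hand_eye" (4x4, takes a point from camera to tool coordinates, whose origin is the TCP and whose axes are the flange's). Camera axes: x right, y down, z forward; pixel columns grow to the right and rows downward; lengths in mm; the calibration is good to about 2 mm. A picture is of the moment at which its call begins: read the wrist's pose just before it. get_calibration takes no time and is no camera call.
- ticket.sign_off(): hands the job in, once; it reports no verdict.
Trained networks look in the newest picture that a camera, given by its name, has taken for a name from the list of things; names that differ only in an ending like _2 or _b are one class to them, and where a whole thing is asked for, a point or a joint stands for the part that bears it (a point fixed in the world has none). Each returns a list of dicts, best first, with "score" (0 to 1); they miss things now and then, are a little off and sometimes report something else, mostly with a low value. They report only what shows in the picture. A call takes as long as a camera call. They do not tell look-alikes from the thing itself.
- imaging.recognise(camera, label): "rect" ([centre column, centre row, width, height] in pixels, round what is visible of it).
- imaging.mark_of(camera, label): "point" ([row, column] in pixels: a listed point, or the origin of a listed thing).
The state is a dict: "time_s": time; "joints": joint angles; "joint_vel": joint speeds; "tau": joint torques, N m; "ee_pos": TCP position; "ee_rot": TCP orientation; "wrist_force": force on the tool from outside, world axes, zero at the start; "ft_torque": the same for the moment, N m; "grip_width": finger opening in mm.
Only numpy, scipy, OpenCV 4.12 (cv2) and the standard library are available. Lean on these libraries where they do the work, as an engineer would, in place of code of your own. Each camera call takes 0.05 s, during which the arm holds its last target.

## Task

Get the bench ready for making up a solution: stand the conical flask in the middle of the stirrer's round plate and the steel beaker in the middle of the balance's pan, with the knobbed cover lying squarely on top of the beaker to close it, and stand the capped jar on the bench midway between the stirrer and the balance, in line with the two. Everything is to stand upright and be let go; set the things down rather than dropping them, and leave the wash bottle and the mortar where they are.

Things in the scene. Friction and masses are not known exactly. Their poses are not given: they have to be found in the camera images.
- flask_center (a point): White plastic conical (Erlenmeyer) flask standing on the bench, loose, about 0.12 kg, 110 mm tall. Point: on its axis, half-way up, 55 mm above its underside; z up its axis. Round foot 72 mm in diameter, tapering to a straight neck 29 to 28 mm in diameter that runs from 68 to 104 mm above the underside (13 to 49 mm above this point), with a lip 34 mm in diameter over the last 5 mm. Grip it by the neck.
- beaker_center (a point): Open stainless steel beaker standing on the bench, loose, about 0.12 kg: straight cylinder 55 mm outside diameter, 65 mm tall, wall 3 mm. Point: on its axis, half-way up, 32.5 mm above its underside; z up its axis.
- cover_center (a point): Flat steel cover for the beaker, lying on the bench, loose, about 0.06 kg: disc 66 mm in diameter, 4 mm thick, flat underside, with an upright black knob at its centre 18 mm in diameter and 24 mm tall. Overall height 28 mm. Point: on its axis, 14 mm above its underside; z up its axis.
- jar_center (a point): Closed brown reagent jar with a white screw cap and a plain paper label, standing on the bench, loose, about 0.18 kg: 54 mm in diameter, 75 mm tall. Point: on its axis, half-way up, 37.5 mm above its underside; z up its axis.
- stirrer_plate (a point): Magnetic stirrer, fixed to the bench: grey box 130 x 130 mm with a round white plate 100 mm in diameter on top, a knob and a small display on its front (towards the robot). Point: centre of the plate's upper face, 60 mm above the bench; z up, x straight from the front of the stirrer to its back, y to its left as seen from the robot. The flask belongs here.
- balance_pan (a point): Laboratory balance, fixed to the bench: white box 130 mm wide, 140 mm deep, 40 mm tall with a round steel pan 90 mm in diameter and a display on its front. The pan does not give. Point: centre of the pan's upper face, 50 mm above the bench; z up, x towards its back. It stands beside the stirrer, left or right of it, about 300 mm between the centres. The beaker belongs here.
- wash_bottle_center (a point): Bystander: white wash bottle with a red cap and thin bent spout, loose, 62 mm in diameter, 146 mm tall to the cap's top, spout to 170 mm and reaching 50 mm along its x from the axis. Point on its axis 73 mm above its underside. Leave it alone.
- mortar_center (a point): Bystander: white ceramic mortar (open bowl), loose, 84 mm in diameter, 55 mm tall. Point on its axis 27.5 mm above its underside. Leave it alone.
Things that resemble listed ones, but are neither listed nor needed, are in the scene too. What is shaped like the part that bears beaker_center but purple is not meant.

How it is judged (in metres and radians):
At the end, for the whole second after the job is handed in: Upright, at rest, let go: flask on the plate and beaker on the pan, each within 12 mm of the centre; cover flat on the beaker's rim within 8 mm of its axis; jar on the bench at most 166 mm from both centres (midway to 15 mm) and within 18 mm of the stirrer's y axis, the line joining them (horizontal distance between flask_center and stirrer_plate below 0.012 m and z of flask_center in the frame of stirrer_plate between 0.049 and 0.061 m and horizontal distance between beaker_center and balance_pan below 0.012 m and z of beaker_center in the frame of balance_pan between 0.0265 and 0.0385 m and horizontal distance between cover_center and beaker_center below 0.008 m and z of cover_center in the frame of beaker_center between 0.0415 and 0.0515 m and horizontal distance between jar_center and stirrer_plate below 0.166 m and horizontal distance between jar_center and balance_pan below 0.166 m and x of jar_center in the frame of stirrer_plate between -0.018 and 0.018 m and height (world z) of jar_center between 0.0315 and 0.0435 m and angle between each of flask_center, beaker_center, cover_center, jar_center's own z axis and vertical below 0.1 rad and linear speed of each of flask, beaker, cover, jar below 0.02 m/s and angular speed of each of flask, beaker, cover, jar below 0.2 rad/s); the robot touches nothing.
It fails at once if the wash bottle (a bystander) shifted by more than 15 mm or tipped (distance of wash_bottle_center from where it was at the start of the episode above 0.015 m or angle between wash_bottle_center's own z axis and vertical above 0.3 rad).
It fails at once if the mortar (a bystander) shifted by more than 15 mm or tipped (distance of mortar_center from where it was at the start of the episode above 0.015 m or angle between mortar_center's own z axis and vertical above 0.3 rad).
It fails at once if the flask, beaker, cover or jar dropped or knocked: it moves faster than 0.6 m/s while the fingers do not hold it ((linear speed of flask above 0.6 m/s and contact force between flask and the fingers below 0.05 N) or (linear speed of beaker above 0.6 m/s and contact force between beaker and the fingers below 0.05 N) or (linear speed of cover above 0.6 m/s and contact force between cover and the fingers below 0.05 N) or (linear speed of jar above 0.6 m/s and contact force between jar and the fingers below 0.05 N)).
It also fails if it takes over 138 s, if anything falls off the work surface, if the arm or the gripper's body presses on something with over 40 N, if the wrist force passes 120 N, or if a joint passes its speed limit or range.

## Working session

There is one attempt and no reset: what is moved stays moved. The work goes in short steps, Python scripts to look and compute and a tool call to move; the robot and the scene stay as the last step left them, time stands still between calls to the robot, and variables do not carry over. Pictures are saved under pics/ and viewed, and the job is handed in when it is done.

Besides the shell and the picture viewer there is one more tool, called after "Request:" as name([rows], argument=value, ...), one row to a line, values as JSON. move_arm: Moves the arm, as the interface text tells. Its arguments: {"type":"object","properties":{"deltas":{"type":"array"},"fingers":{"type":"number"},"force":{"type":"number"}},"required":["deltas"]}

```bash
ls; mkdir -p pics; python3 - <<'E'
from rig import readout, imaging
import cv2
print(readout.get_state())
for n in ['scene','top']:
    im=imaging.snapshot(n); cv2.imwrite(f'pics/{n}0.png',cv2.resize(im[:,:,::-1],(800,600),interpolation=cv2.INTER_CUBIC))
    c=imaging.get_calibration(n);print(n,c)
    for l in ['flask_center','beaker_center','cover_center','jar_center','stirrer_plate','balance_pan','wash_bottle_center','mortar_center']:
        print(l,[(round(d['score'],2),[round(float(v)) for v in d['point']]) for d in imaging.mark_of(n,l)][:4])
E
```

```text
pics
{'time_s': 0.0, 'joints': array([ 1.18388306,  0.47778953,  0.02232479,  1.55646764, -0.0114798 ,
        1.10930841, -0.08309093]), 'joint_vel': array([ 0.00075772, -0.00061996,  0.00130825,  0.00095999,  0.00052241,
       -0.00159241, -0.0004845 ]), 'tau': array([-3.41715540e-04, -5.96451902e+01,  1.60803560e+00, -2.81198859e+01,
        1.25677296e-02,  9.32341442e-03, -2.07666908e-06]), 'ee_pos': array([ 185.60412939, -648.38922405,  249.32565898]), 'ee_rot': array([-3.10932034e+00, -4.36373560e-01,  6.31888236e-04]), 'wrist_force': array([0.13399795, 0.01647392, 0.28833665]), 'ft_torque': array([-0.01070449, -0.00467699, -0.01500566]), 'grip_width': 85.41892622002548}
scene {'fx': 358.53202375724015, 'fy': 358.53202375724015, 'cx': 250.36314379640993, 'cy': 191.74080270905552, 'pose': array([[ 4.86546263e-01,  5.94211514e-01, -6.40457189e-01,
         1.18185673e+03],
       [ 8.73592807e-01, -3.39632159e-01,  3.48547850e-01,
        -3.89157944e+02],
       [-1.04087126e-02, -7.29083447e-01, -6.84345662e-01,
         8.53706264e+02],
       [ 0.00000000e+00,  0.00000000e+
[... 497 characters left out ...]
-01,  2.01138437e-01,
         2.14919331e+02],
       [-9.99543718e-01, -2.78497552e-02,  1.16939003e-02,
        -4.23280023e+00],
       [-5.84801093e-03, -2.01393195e-01, -9.79493023e-01,
         1.38734176e+03],
       [ 0.00000000e+00,  0.00000000e+00,  0.00000000e+00,
         1.00000000e+00]])}
flask_center [(0.79, [209, 284]), (0.51, [220, 171])]
beaker_center [(0.83, [250, 330]), (0.75, [205, 368]), (0.64, [217, 346])]
cover_center [(0.53, [213, 226])]
jar_center [(0.64, [222, 171])]
stirrer_plate [(0.59, [160, 216]), (0.41, [211, 283])]
balance_pan [(0.64, [162, 299]), (0.58, [170, 372])]
wash_bottle_center [(0.66, [172, 372])]
mortar_center [(0.7, [171, 369]), (0.6, [164, 142])]
```

View pics/scene0.png

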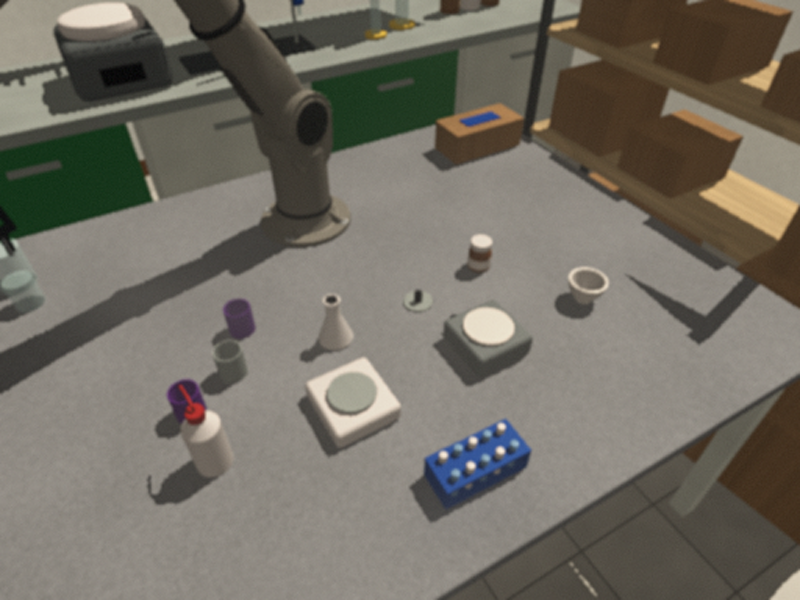

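View pics/top0.png

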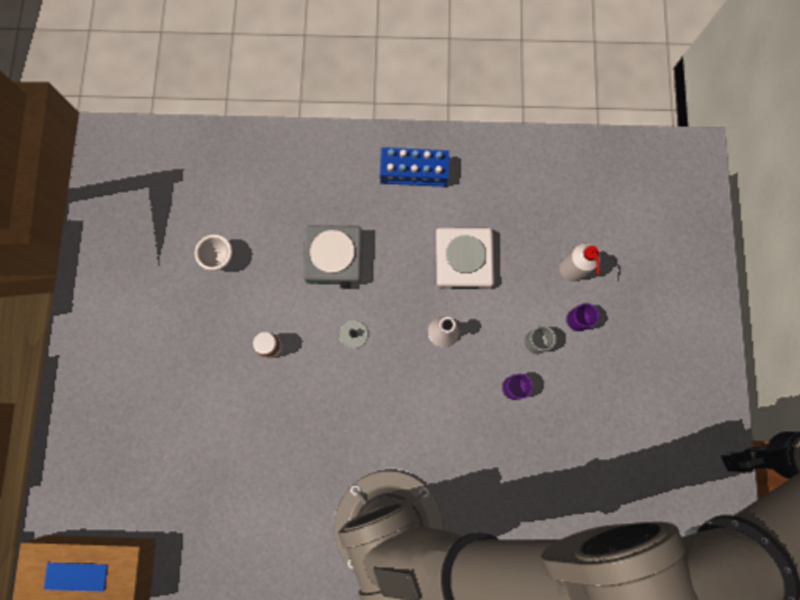

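The grey beaker is at top-view pixel (col 346, row 217). The cups at (368, 204) and (330, 250) have the same shape but are purple, so they are excluded. Next I'll check an enlarged crop and triangulate.

```bash
cat > h.py <<'E'
import numpy as np, cv2
from rig import readout, imaging
from scipy.spatial.transform import Rotation as R
def ray(c,u,v,P=None):
    P=c['pose'] if P is None else P
    d=P[:3,:3]@np.array([(u-c['cx'])/c['fx'],(v-c['cy'])/c['fy'],1.]); return P[:3,3],d
def onplane(c,u,v,z,P=None):
    o,d=ray(c,u,v,P); return o+d*(z-o[2])/d[2]
def wristP():
    s=readout.get_state(); T=np.eye(4); T[:3,:3]=R.from_rotvec(s['ee_rot']).as_matrix(); T[:3,3]=s['ee_pos']
    return T@imaging.get_calibration('wrist')['hand_eye'], s
def proj(c,p,P=None):
    P=c['pose'] if P is None else P
    q=P[:3,:3].T@(np.array(p)-P[:3,3]); return c['fx']*q[0]/q[2]+c['cx'],c['fy']*q[1]/q[2]+c['cy']
Z=dict(flask_center=55,beaker_center=32.5,cover_center=14,jar_center=37.5,stirrer_plate=60,balance_pan=50,wash_bottle_center=73,mortar_center=27.5)
E
python3 - <<'E'
from h import *
im=imaging.snapshot('top')
cv2.imwrite('pics/crop_top.png',cv2.resize(im[130:270,120:400,::-1],(800,400),interpolation=cv2.INTER_CUBIC))
for n in ['scene','top']:
    c=imaging.get_calibration(n)
    if n=='scene': imaging.snapshot(n)
    for l in Z:
        for d in imaging.mark_of(n,l):
            r,k=d['point'];print(n,l,round(d['score'],2),(round(float(k)),round(float(r))),onplane(c,k,r,Z[l]).round(0))
print(imaging.get_calibration('wrist'))
E
```

```text
scene flask_center 0.68 (213, 204) [ 427. -112.   55.]
scene beaker_center 0.88 (154, 204) [ 311. -269.   32.]
scene beaker_center 0.84 (144, 230) [ 401. -331.   32.]
scene beaker_center 0.82 (116, 255) [ 452. -428.   32.]
scene cover_center 0.48 (267, 192) [425.  86.  14.]
scene jar_center 0.77 (306, 163) [384. 278.  38.]
scene jar_center 0.43 (224, 252) [ 599. -159.   38.]
scene stirrer_plate 0.71 (312, 206) [590. 149.  60.]
scene balance_pan 0.91 (227, 254) [ 619. -158.   50.]
scene wash_bottle_center 0.6 (132, 280) [ 588. -409.   73.]
scene wash_bottle_center 0.53 (376, 185) [625. 378.  73.]
scene mortar_center 0.76 (374, 183) [582. 422.  28.]
top flask_center 0.65 (284, 211) [ 421. -111.   55.]
top flask_center 0.5 (226, 212) [410.  88.  55.]
top beaker_center 0.7 (343, 220) [ 400. -321.   32.]
top beaker_center 0.66 (370, 203) [ 461. -417.   32.]
top beaker_center 0.53 (332, 250) [ 294. -282.   32.]
top cover_center 0.84 (229, 215) [407.  80.  14.]
top jar_center 0.65 (172, 222) [374. 277.  38.]
top stirrer_plate 0.84 (216, 159) [599. 132.  60.]
top balance_pan 0.82 (301, 161) [ 603. -171.   50.]
top wash_bottle_center 0.6 (370, 170) [ 570. -407.   73.]
top mortar_center 0.67 (140, 165) [579. 407.  28.]
{'fx': 285.64480349206264, 'fy': 285.64480349206264, 'cx': 258.1992962858452, 'cy': 189.85413340086464, 'hand_eye': array([[ 4.33610542e-04, -9.64022362e-01, -2.65820800e-01,
         6.70965279e+01],
       [ 9.99999649e-01,  2.27303498e-04,  8.06877166e-04,
         4.68030767e-01],
       [-7.17425634e-04, -2.65821057e-01,  9.64022122e-01,
        -1.23779691e+02],
       [ 0.00000000e+00,  0.00000000e+00,  0.00000000e+00,
         1.00000000e+00]])}
```

View pics/crop_top.png

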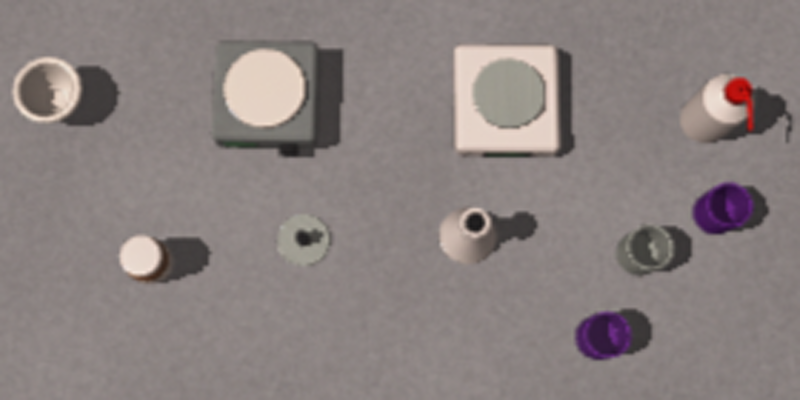

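Request:
move_arm([
  {"x":0.04,"y":-0.034,"z":0,"yaw":3},
  {"x":0.08,"y":-0.068,"z":0,"yaw":6},
  {"x":0.12,"y":-0.102,"z":0,"yaw":9},
  {"x":0.16,"y":-0.136,"z":0,"yaw":12},
  {"x":0.2,"y":-0.17,"z":0,"yaw":15},
  {"x":0.24,"y":-0.204,"z":0,"yaw":16},
  {"x":0.27,"y":-0.23,"z":0,"yaw":16},
  {"x":0.295,"y":-0.252,"z":0,"yaw":16},
  {"x":0.295,"y":-0.252,"z":0,"yaw":16},
  {"x":0.295,"y":-0.252,"z":0,"yaw":16},
], fingers=1)

```text
time_s: 3.05
ee_pos: [399.6, -326.2, 250.4]
ee_rot: [3.141, -0.002, -0.0]
wrist_force: [0.7, 0.0, -0.7]
grip_width: 85.2
```

```bash
cat > look.py <<'E'
import sys
from h import *
P,s=wristP(); c=imaging.get_calibration('wrist'); im=imaging.snapshot('wrist')
print('t',round(s['time_s'],2),'tcp',s['ee_pos'].round(1),'rot',s['ee_rot'].round(4),'grip',round(s['grip_width'],1),'F',s['wrist_force'].round(1))
np.savez('last.npz',im=im,P=P)
cv2.imwrite(f'pics/{sys.argv[1]}.png',cv2.resize(im[:,:,::-1],(800,600),interpolation=cv2.INTER_CUBIC))
for l in sys.argv[2:]:
    for d in imaging.mark_of('wrist',l)[:3]:
        r,k=d['point'];print(l,round(d['score'],2),(round(float(k)),round(float(r))),onplane(c,k,r,Z[l],P).round(1))
E
python3 look.py w1 beaker_center balance_pan
```

```text
t 3.05 tcp [ 399.6 -326.2  250.4] rot [ 3.141e+00 -1.500e-03 -2.000e-04] grip 85.2 F [ 0.7  0.  -0.7]
beaker_center 0.71 (343, 112) [ 466.4 -424.4   32.5]
beaker_center 0.71 (217, 242) [ 302.4 -273.3   32.5]
beaker_center 0.63 (258, 160) [ 409.4 -327.    32.5]
```

View pics/w1.png

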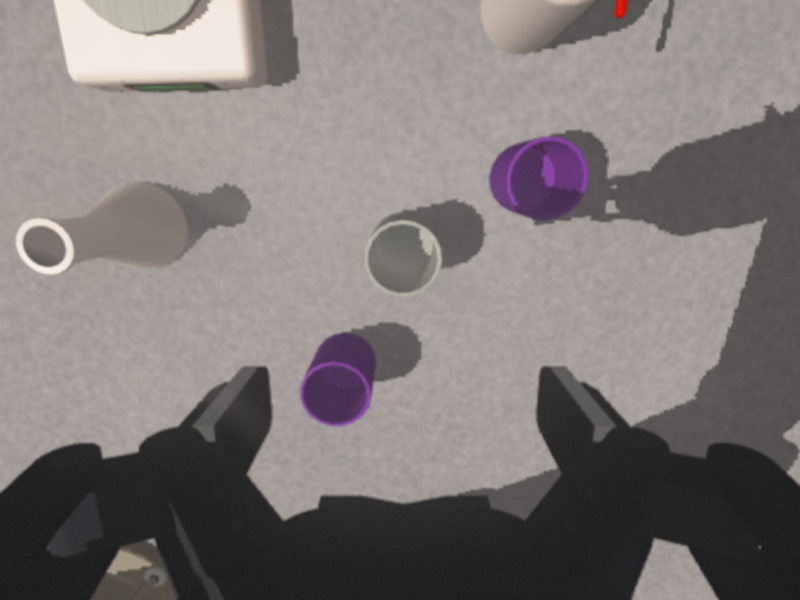

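The wrist view shows the grey beaker's rim centred at about (404, 258) in the 800 px picture. Purple cups stand at (545, 178) and (337, 393), so the grey one is the beaker meant.

```bash
cat > px.py <<'E'
import sys
from h import *
d=np.load('last.npz');c=imaging.get_calibration('wrist')
a=list(map(float,sys.argv[1:]))
for i in range(0,len(a),3): print(onplane(c,(a[i]+.5)/1.5625-.5,(a[i+1]+.5)/1.5625-.5,a[i+2],d['P']).round(1))
E
python3 px.py 404 258 65 404 222 65 404 294 65 366 258 65 442 258 65
```

```text
[ 410.  -327.2   65. ]
[ 435.  -327.2   65. ]
[ 383.8 -327.2   65. ]
[ 410.  -300.5   65. ]
[ 410.  -353.9   65. ]
```

Request:
move_arm([
  {"x":0.01,"y":0.001,"z":0.04},
  {"x":0.01,"y":0.001,"z":0.09},
  {"x":0.01,"y":0.001,"z":0.13},
  {"x":0.01,"y":0.001,"z":0.155},
  {"x":0.01,"y":0.001,"z":0.175},
  {"x":0.01,"y":0.001,"z":0.19},
  {"x":0.01,"y":0.001,"z":0.2},
  {"x":0.01,"y":0.001,"z":0.205},
  {"x":0.01,"y":0.001,"z":0.205},
])

```text
$.deltas[0]: bad value
```

Request:
move_arm([
  {"x":0},
  {"x":0},
  {"x":0},
  {"x":0},
  {"x":0},
  {"x":0},
  {"x":0},
  {"x":0},
], fingers=-1, force=25)

```text
$.deltas[0]: bad value
```

```bash
python3 look.py w2
```

```text
t 3.2 tcp [ 399.2 -326.6  250.3] rot [ 3.1413e+00 -4.2000e-03 -4.0000e-04] grip 85.8 F [-0.4 -0.4  0.8]
```

View pics/w2.png

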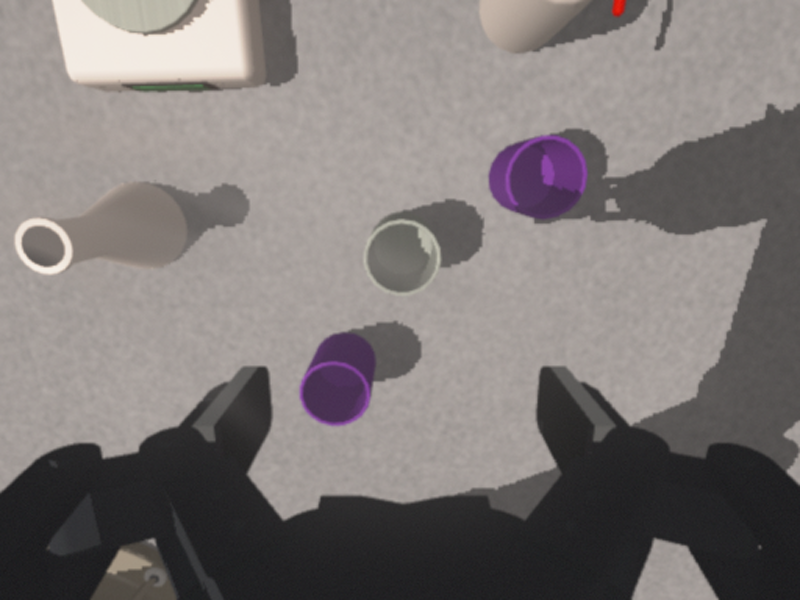

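The gripper hasn't moved: the move was refused, probably because each row needs all four keys.

Request:
move_arm([
  {"x":0.01,"y":0.001,"z":0.04,"yaw":0},
  {"x":0.01,"y":0.001,"z":0.09,"yaw":0},
  {"x":0.01,"y":0.001,"z":0.13,"yaw":0},
  {"x":0.01,"y":0.001,"z":0.155,"yaw":0},
  {"x":0.01,"y":0.001,"z":0.175,"yaw":0},
  {"x":0.01,"y":0.001,"z":0.19,"yaw":0},
  {"x":0.01,"y":0.001,"z":0.2,"yaw":0},
  {"x":0.01,"y":0.001,"z":0.205,"yaw":0},
  {"x":0.01,"y":0.001,"z":0.205,"yaw":0},
])

```text
time_s: 4.38
ee_pos: [410.1, -326.6, 45.4]
ee_rot: [3.141, -0.001, 0.0]
wrist_force: [0.7, -0.2, 0.5]
grip_width: 85.3
```

Request:
move_arm([
  {"x":0,"y":0,"z":0,"yaw":0},
  {"x":0,"y":0,"z":0,"yaw":0},
  {"x":0,"y":0,"z":0,"yaw":0},
  {"x":0,"y":0,"z":0,"yaw":0},
  {"x":0,"y":0,"z":0,"yaw":0},
  {"x":0,"y":0,"z":0,"yaw":0},
  {"x":0,"y":0,"z":0,"yaw":0},
  {"x":0,"y":0,"z":0,"yaw":0},
], fingers=-1, force=25)

```text
time_s: 5.38
ee_pos: [410.4, -326.7, 46.0]
ee_rot: [3.141, -0.001, 0.001]
wrist_force: [-0.5, 0.7, 5.3]
grip_width: 55.2
```

```bash
python3 look.py w3
```

```text
t 5.38 tcp [ 410.4 -326.7   46. ] rot [ 3.141e+00 -9.000e-04  1.200e-03] grip 55.2 F [-0.5  0.7  5.3]
```

View pics/w3.png

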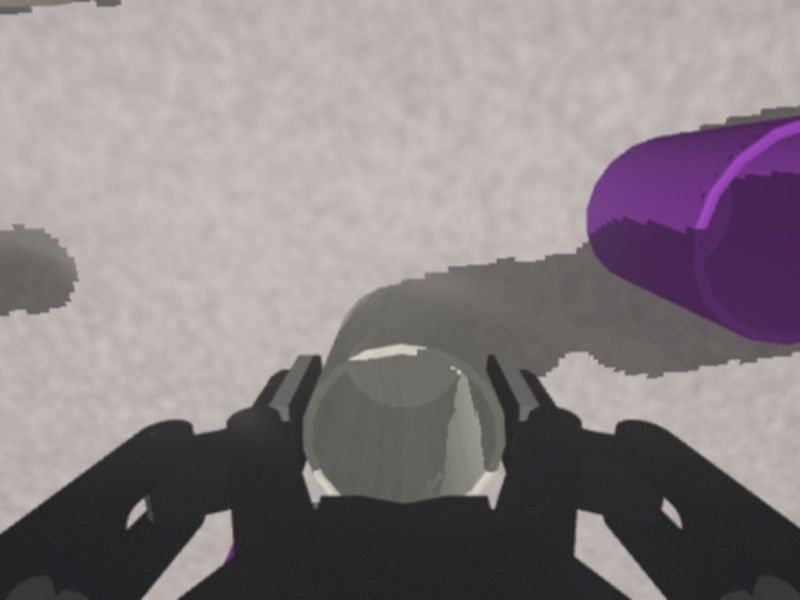

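Beaker gripped, opening 55.2 mm. Lifting it and carrying it towards the balance.

Request:
move_arm([
  {"x":0,"y":0,"z":-0.015,"yaw":0},
  {"x":0,"y":0,"z":-0.045,"yaw":0},
  {"x":0,"y":0,"z":-0.085,"yaw":0},
  {"x":0,"y":0,"z":-0.125,"yaw":0},
  {"x":0.02,"y":-0.02,"z":-0.16,"yaw":0},
  {"x":0.045,"y":-0.05,"z":-0.175,"yaw":0},
  {"x":0.075,"y":-0.09,"z":-0.175,"yaw":0},
  {"x":0.105,"y":-0.13,"z":-0.175,"yaw":0},
  {"x":0.12,"y":-0.15,"z":-0.175,"yaw":0},
  {"x":0.13,"y":-0.157,"z":-0.175,"yaw":0},
])

```text
time_s: 6.68
ee_pos: [540.7, -167.9, 221.0]
ee_rot: [-3.141, -0.003, -0.001]
wrist_force: [-0.2, -0.6, -1.5]
grip_width: 55.2
```

Request:
move_arm([
  {"x":0,"y":0,"z":0,"yaw":0},
  {"x":0,"y":0,"z":0,"yaw":0},
  {"x":0,"y":0,"z":0,"yaw":0},
])

```text
time_s: 7.05
ee_pos: [539.3, -170.9, 220.3]
ee_rot: [3.141, -0.004, -0.001]
wrist_force: [-0.5, 0.4, -1.6]
grip_width: 55.4
```

```bash
python3 look.py w4 balance_pan stirrer_plate
```

```text
t 7.05 tcp [ 539.3 -170.9  220.3] rot [ 3.1411e+00 -4.0000e-03 -8.0000e-04] grip 55.4 F [-0.5  0.4 -1.6]
balance_pan 0.77 (248, 114) [ 603.9 -161.2   50. ]
```

View pics/w4.png

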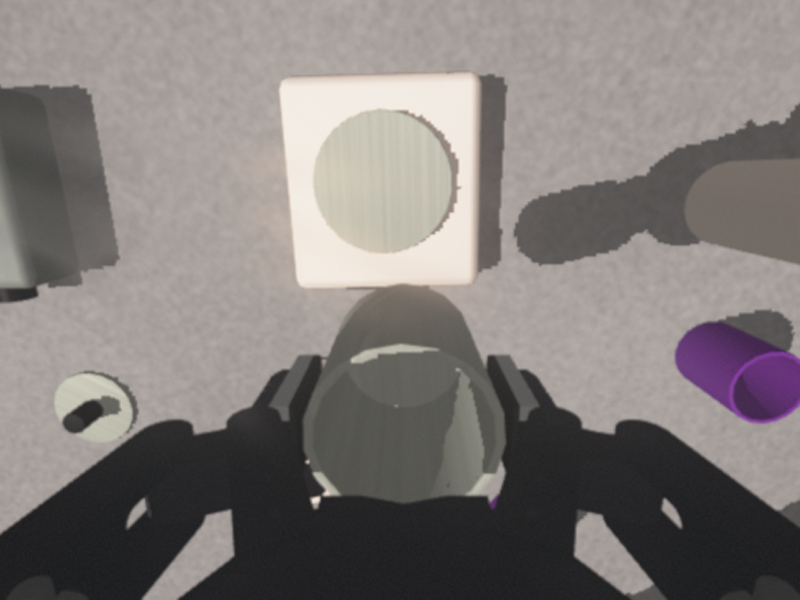

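```bash
python3 px.py 384 181 50 313 181 50 454 181 50 384 109 50 384 253 50; python3 - <<'E'
from h import *
d=np.load('last.npz');im=d['im'].astype(int);c=imaging.get_calibration('wrist')
# pan: less red than the casing
roi=np.zeros(im.shape[:2],np.uint8);roi[60:172,190:300]=1
sat=(im[...,0]-im[...,2])
m=((im[...,0]<225)&(im[...,0]>120)&(im[...,1]>=im[...,0])).astype(np.uint8)*roi
n,l,st,ce=cv2.connectedComponentsWithStats(m)
k=1+np.argmax(st[1:,4]);print(st[k],ce[k])
cs,_=cv2.findContours((l==k).astype(np.uint8),0,1);e=cv2.fitEllipse(cv2.convexHull(max(cs,key=len)));print(e,onplane(c,*e[0],50,d['P']))
E
```

```text
[ 602.1 -159.2   50. ]
[ 602.2 -114.    50. ]
[ 602.1 -203.9   50. ]
[ 644.8 -159.8   50. ]
[ 555.8 -158.6   50. ]
[239  78   2   2   3] [239.33333333  78.33333333]Traceback (most recent call last):
  File "<stdin>", line 9, in <module>
cv2.error: OpenCV(4.12.0) /io/opencv/modules/imgproc/src/shapedescr.cpp:361: error: (-201:Incorrect size of input array) There should be at least 5 points to fit the ellipse in function 'fitEllipseNoDirect'
```

```bash
python3 px.py 404 345 239.6 303 425 239.6 505 425 239.6
```

```text
[ 565.3 -171.7  239.6]
[ 542.8 -145.   239.6]
[ 542.7 -198.2  239.6]
```

Request:
move_arm([
  {"x":0.015,"y":-0.003,"z":0,"yaw":0},
  {"x":0.035,"y":-0.007,"z":0.01,"yaw":0},
  {"x":0.055,"y":-0.011,"z":0.035,"yaw":0},
  {"x":0.062,"y":-0.0123,"z":0.06,"yaw":0},
  {"x":0.062,"y":-0.0123,"z":0.08,"yaw":0},
  {"x":0.062,"y":-0.0123,"z":0.098,"yaw":0},
  {"x":0.062,"y":-0.0123,"z":0.11,"yaw":0},
  {"x":0.062,"y":-0.0123,"z":0.117,"yaw":0},
  {"x":0.062,"y":-0.0123,"z":0.121,"yaw":0},
  {"x":0.062,"y":-0.0123,"z":0.121,"yaw":0},
])

```text
time_s: 8.45
ee_pos: [602.3, -157.4, 99.5]
ee_rot: [3.141, -0.001, 0.001]
wrist_force: [-0.1, -1.3, -1.7]
grip_width: 55.3
```

Request:
move_arm([
  {"x":0,"y":0,"z":0.001,"yaw":0},
  {"x":0,"y":0,"z":0.002,"yaw":0},
  {"x":0,"y":0,"z":0.003,"yaw":0},
  {"x":0,"y":0,"z":0.0035,"yaw":0},
  {"x":0,"y":0,"z":0.0035,"yaw":0},
])

```text
time_s: 9.07
ee_pos: [602.2, -157.3, 96.1]
ee_rot: [3.141, -0.001, 0.0]
wrist_force: [-0.8, -0.4, 2.7]
grip_width: 55.0
```

Request:
move_arm([
  {"x":0,"y":0,"z":0,"yaw":0},
  {"x":0,"y":0,"z":0,"yaw":0},
  {"x":0,"y":0,"z":0,"yaw":0},
  {"x":0,"y":0,"z":0,"yaw":0},
  {"x":0,"y":0,"z":0,"yaw":0},
  {"x":0,"y":0,"z":0,"yaw":0},
], fingers=1)

```text
time_s: 9.82
ee_pos: [602.1, -157.3, 95.8]
ee_rot: [3.142, -0.001, 0.0]
wrist_force: [0.0, -0.4, -0.4]
grip_width: 85.4
```

Request:
move_arm([
  {"x":0,"y":0,"z":-0.015,"yaw":0},
  {"x":0,"y":0,"z":-0.04,"yaw":0},
  {"x":0,"y":0,"z":-0.08,"yaw":0},
  {"x":0,"y":0,"z":-0.13,"yaw":0},
  {"x":-0.02,"y":0,"z":-0.16,"yaw":0},
  {"x":-0.05,"y":0,"z":-0.17,"yaw":0},
  {"x":-0.06,"y":0,"z":-0.17,"yaw":0},
  {"x":-0.06,"y":0,"z":-0.17,"yaw":0},
  {"x":-0.06,"y":0,"z":-0.17,"yaw":0},
])

```text
time_s: 10.95
ee_pos: [542.7, -157.0, 265.4]
ee_rot: [-3.141, 0.0, 0.0]
wrist_force: [-0.6, -0.5, -0.7]
grip_width: 85.3
```

```bash
python3 look.py w5 balance_pan beaker_center
```

```text
t 10.95 tcp [ 542.7 -157.   265.4] rot [-3.1413e+00  1.0000e-04  3.0000e-04] grip 85.3 F [-0.6 -0.5 -0.7]
beaker_center 0.84 (457, 225) [ 463.4 -423.8   32.5]
beaker_center 0.83 (256, 123) [ 596.3 -154.9   32.5]
beaker_center 0.81 (335, 325) [ 302.8 -272.5   32.5]
```

View pics/w5.png

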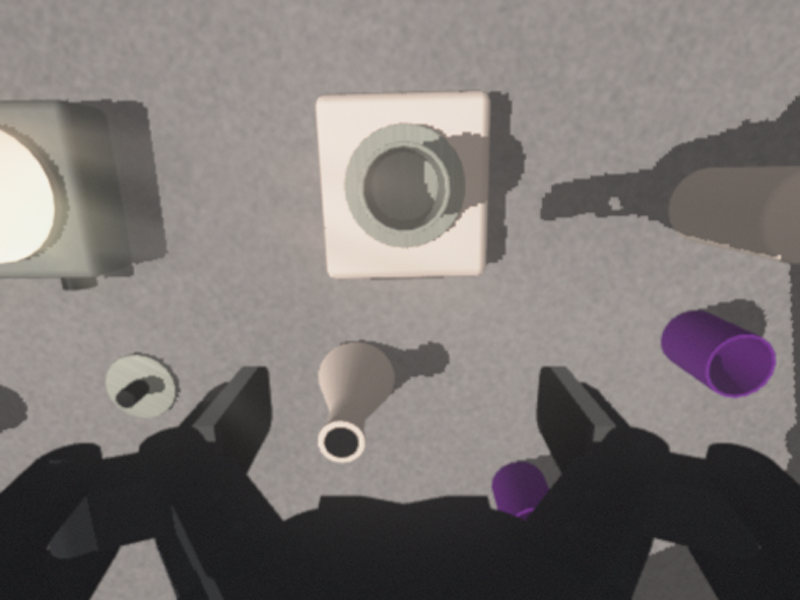

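```bash
python3 px.py 345 185 50 465 185 50 405 123 50 405 247 50   359 187 115 450 187 115 404 141 115 404 231 115; python3 - <<'E'
from h import *
im=np.load('last.npz')['im'];cv2.imwrite('pics/w5c.png',cv2.resize(im[50:190,195:335,::-1],(800,800)[:2],interpolation=cv2.INTER_NEAREST)[:600])
cv2.imwrite('pics/w5c.png',cv2.resize(im[60:180,200:330,::-1],(650,600),interpolation=cv2.INTER_CUBIC))
E
```

```text
[ 602.  -114.4   50. ]
[ 602.  -202.9   50. ]
[ 644.8 -158.6   50. ]
[ 556.  -158.7   50. ]
[ 602.4 -131.   115. ]
[ 602.4 -185.3  115. ]
[ 628.3 -157.8  115. ]
[ 576.2 -157.8  115. ]
```

View pics/w5c.png

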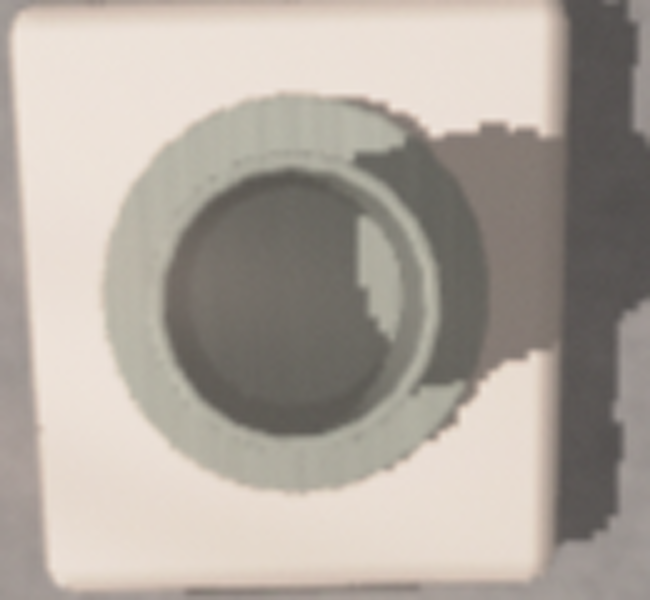

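```bash
python3 px.py 143 386 4 341 442 110
```

```text
[416.1  89.2   4. ]
[ 425.7 -113.   110. ]
```

Request:
move_arm([
  {"x":-0.01,"y":-0.02,"z":0,"yaw":0},
  {"x":-0.03,"y":-0.06,"z":0,"yaw":0},
  {"x":-0.05,"y":-0.1,"z":0,"yaw":0},
  {"x":-0.07,"y":-0.14,"z":0,"yaw":0},
  {"x":-0.09,"y":-0.18,"z":0,"yaw":0},
  {"x":-0.11,"y":-0.22,"z":0,"yaw":0},
  {"x":-0.122,"y":-0.24,"z":0.015,"yaw":0},
  {"x":-0.122,"y":-0.24,"z":0.03,"yaw":0},
  {"x":-0.122,"y":-0.24,"z":0.04,"yaw":0},
  {"x":-0.122,"y":-0.24,"z":0.04,"yaw":0},
])

```text
time_s: 12.35
ee_pos: [420.0, 82.0, 224.9]
ee_rot: [3.141, -0.003, -0.003]
wrist_force: [-0.5, -0.3, -0.0]
grip_width: 85.5
```

```bash
python3 look.py w6 cover_center jar_center
```

```text
t 12.35 tcp [420.   82.  224.9] rot [ 3.1412e+00 -2.9000e-03 -2.9000e-03] grip 85.5 F [-0.5 -0.3 -0. ]
cover_center 0.86 (250, 177) [410.4  91.5  14. ]
jar_center 0.71 (86, 206) [382.4 278.5  37.5]
```

View pics/w6.png

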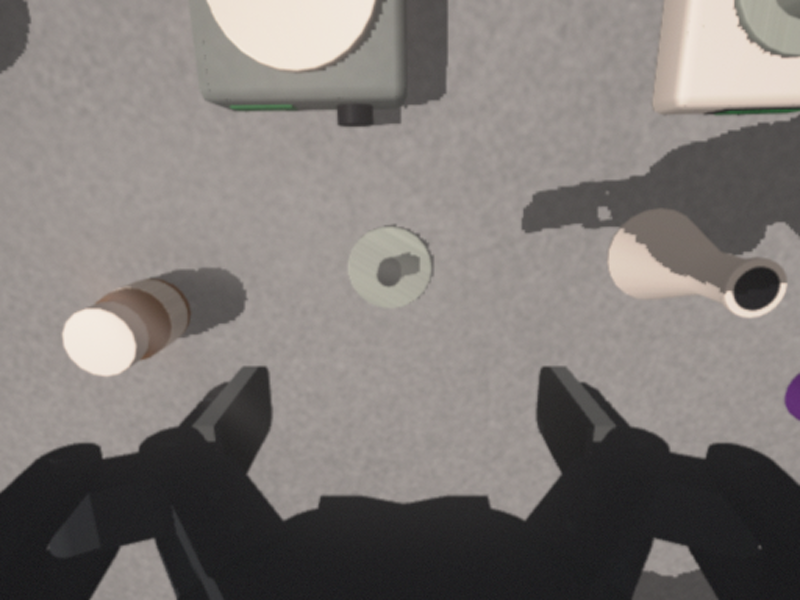

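```bash
python3 px.py 389 266 4 347 266 4 431 266 4 389 226 4 389 307 4 388 272 28 753 288 110 100 341 75
```

```text
[417.   92.7   4. ]
[417.1 125.7   4. ]
[417.   59.7   4. ]
[448.3  92.4   4. ]
[383.4  93.    4. ]
[417.5  92.7  28. ]
[ 426.  -111.6  110. ]
[381.9 279.8  75. ]
```

Request:
move_arm([
  {"x":-0.0035,"y":-0.0107,"z":0.03,"yaw":0},
  {"x":-0.0035,"y":-0.0107,"z":0.075,"yaw":0},
  {"x":-0.0035,"y":-0.0107,"z":0.115,"yaw":0},
  {"x":-0.0035,"y":-0.0107,"z":0.145,"yaw":0},
  {"x":-0.0035,"y":-0.0107,"z":0.168,"yaw":0},
  {"x":-0.0035,"y":-0.0107,"z":0.185,"yaw":0},
  {"x":-0.0035,"y":-0.0107,"z":0.194,"yaw":0},
  {"x":-0.0035,"y":-0.0107,"z":0.198,"yaw":0},
  {"x":-0.0035,"y":-0.0107,"z":0.198,"yaw":0},
  {"x":-0.0035,"y":-0.0107,"z":0.198,"yaw":0},
])

```text
time_s: 13.75
ee_pos: [417.2, 93.6, 28.3]
ee_rot: [-3.141, 0.001, -0.002]
wrist_force: [-0.7, 0.5, 0.9]
grip_width: 85.4
```

Request:
move_arm([
  {"x":0,"y":0,"z":0.001,"yaw":0},
  {"x":0,"y":0,"z":0.001,"yaw":0},
  {"x":0,"y":0,"z":0.001,"yaw":0},
  {"x":0,"y":0,"z":0.001,"yaw":0},
  {"x":0,"y":0,"z":0.001,"yaw":0},
  {"x":0,"y":0,"z":0.001,"yaw":0},
  {"x":0,"y":0,"z":0.001,"yaw":0},
  {"x":0,"y":0,"z":0.001,"yaw":0},
  {"x":0,"y":0,"z":0.001,"yaw":0},
  {"x":0,"y":0,"z":0.001,"yaw":0},
], fingers=-1, force=25)

```text
time_s: 15.0
ee_pos: [416.8, 93.5, 26.9]
ee_rot: [3.142, -0.001, 0.0]
wrist_force: [-2.1, -0.3, 4.9]
grip_width: 17.2
```

```bash
python3 look.py w7
```

```text
t 15.0 tcp [416.8  93.5  26.9] rot [ 3.1415e+00 -6.0000e-04  1.0000e-04] grip 17.2 F [-2.1 -0.3  4.9]
```

View pics/w7.png

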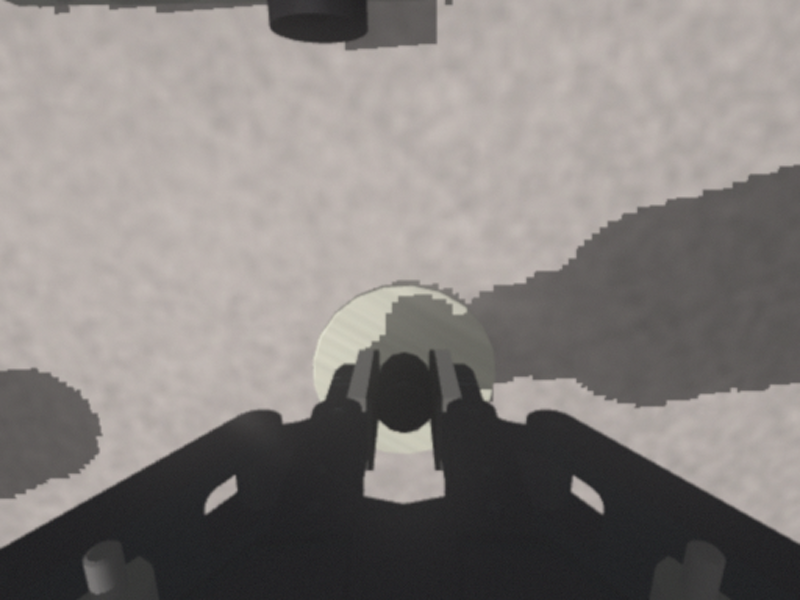

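Request:
move_arm([
  {"x":0,"y":0,"z":-0.015,"yaw":0},
  {"x":0,"y":0,"z":-0.045,"yaw":0},
  {"x":0,"y":0,"z":-0.09,"yaw":0},
  {"x":0.01,"y":0.02,"z":-0.135,"yaw":0},
  {"x":0.03,"y":0.06,"z":-0.165,"yaw":0},
  {"x":0.05,"y":0.105,"z":-0.175,"yaw":0},
  {"x":0.075,"y":0.15,"z":-0.175,"yaw":0},
  {"x":0.1,"y":0.2,"z":-0.175,"yaw":0},
  {"x":0.115,"y":0.235,"z":-0.175,"yaw":0},
  {"x":0.123,"y":0.251,"z":-0.175,"yaw":0},
])

```text
time_s: 16.3
ee_pos: [539.6, -159.8, 202.2]
ee_rot: [3.141, -0.005, 0.0]
wrist_force: [-0.4, -0.2, -1.6]
grip_width: 16.7
```

Request:
move_arm([
  {"x":0,"y":0,"z":0,"yaw":0},
  {"x":0,"y":0,"z":0,"yaw":0},
  {"x":0,"y":0,"z":0,"yaw":0},
  {"x":0,"y":0,"z":0,"yaw":0},
])

```text
time_s: 16.8
ee_pos: [539.5, -156.5, 202.0]
ee_rot: [-3.141, -0.002, -0.0]
wrist_force: [-0.4, 0.1, -0.5]
grip_width: 16.7
```

```bash
python3 look.py w8
```

```text
t 16.8 tcp [ 539.5 -156.5  202. ] rot [-3.1415e+00 -1.8000e-03 -1.0000e-04] grip 16.7 F [-0.4  0.1 -0.5]
```

View pics/w8.png

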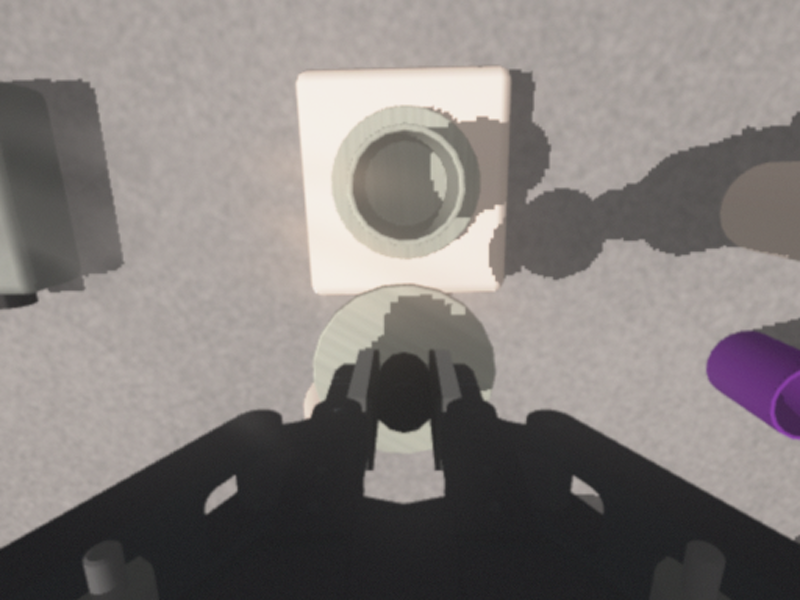

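```bash
python3 px.py 404 285 179 404 453 179 313 365 179 495 365 179   348 183 115 466 183 115 406 124 115 406 241 115
```

```text
[ 570.5 -157.2  179. ]
[ 505.2 -157.4  179. ]
[ 541.1 -124.9  179. ]
[ 541.2 -189.7  179. ]
[ 602.7 -131.6  115. ]
[ 602.8 -185.6  115. ]
[ 628.  -158.1  115. ]
[ 576.1 -158.2  115. ]
```

Request:
move_arm([
  {"x":0.015,"y":0,"z":0,"yaw":0},
  {"x":0.035,"y":0.001,"z":0,"yaw":0},
  {"x":0.055,"y":0.001,"z":0.005,"yaw":0},
  {"x":0.064,"y":0.001,"z":0.02,"yaw":0},
  {"x":0.064,"y":0.001,"z":0.035,"yaw":0},
  {"x":0.064,"y":0.001,"z":0.047,"yaw":0},
  {"x":0.064,"y":0.001,"z":0.053,"yaw":0},
  {"x":0.064,"y":0.001,"z":0.056,"yaw":0},
  {"x":0.064,"y":0.001,"z":0.056,"yaw":0},
  {"x":0.064,"y":0.001,"z":0.056,"yaw":0},
])

```text
time_s: 18.1
ee_pos: [603.9, -158.7, 146.3]
ee_rot: [3.141, -0.001, 0.001]
wrist_force: [0.1, 0.4, 0.0]
grip_width: 16.7
```

Request:
move_arm([
  {"x":0,"y":0,"z":0.001,"yaw":0},
  {"x":0,"y":0,"z":0.002,"yaw":0},
  {"x":0,"y":0,"z":0.003,"yaw":0},
  {"x":0,"y":0,"z":0.003,"yaw":0},
  {"x":0,"y":0,"z":0.003,"yaw":0},
])

```text
time_s: 18.73
ee_pos: [603.6, -158.6, 142.8]
ee_rot: [3.142, -0.001, -0.0]
wrist_force: [-0.1, -0.0, -1.1]
grip_width: 17.2
```

```bash
python3 look.py w9
```

```text
t 18.73 tcp [ 603.6 -158.6  142.8] rot [ 3.1416e+00 -7.0000e-04 -1.0000e-04] grip 17.2 F [-0.1 -0.  -1.1]
```

View pics/w9.png

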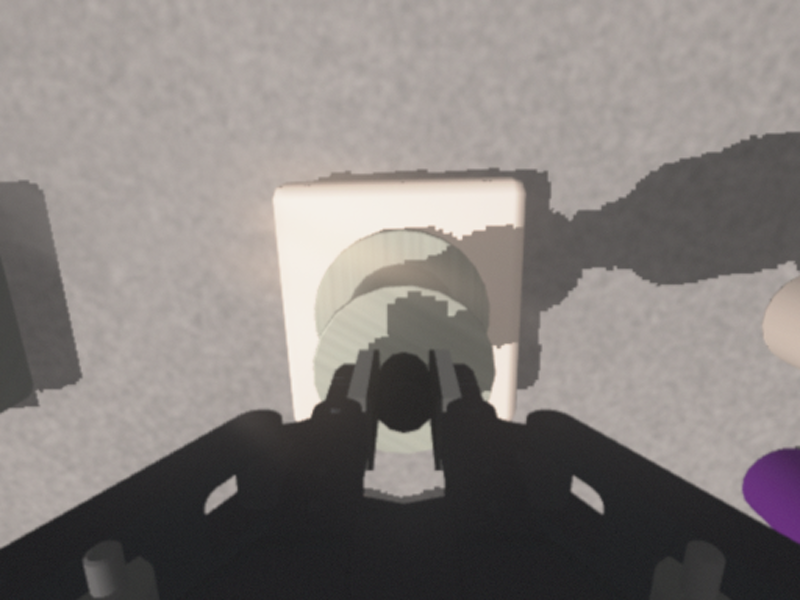

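Request:
move_arm([
  {"x":0,"y":0,"z":0.0005,"yaw":0},
  {"x":0,"y":0,"z":0.001,"yaw":0},
  {"x":0,"y":0,"z":0.001,"yaw":0},
  {"x":0,"y":0,"z":0.001,"yaw":0},
])

```text
time_s: 19.27
ee_pos: [603.7, -158.6, 142.0]
ee_rot: [3.141, -0.001, 0.0]
wrist_force: [-1.5, -0.0, 2.9]
grip_width: 16.8
```

Contact. Releasing.

Request:
move_arm([
  {"x":0,"y":0,"z":0,"yaw":0},
  {"x":0,"y":0,"z":0,"yaw":0},
  {"x":0,"y":0,"z":0,"yaw":0},
  {"x":0,"y":0,"z":0,"yaw":0},
  {"x":0,"y":0,"z":0,"yaw":0},
  {"x":0,"y":0,"z":0,"yaw":0},
  {"x":0,"y":0,"z":0,"yaw":0},
], fingers=1)

```text
time_s: 20.15
ee_pos: [603.6, -158.6, 141.8]
ee_rot: [3.142, -0.001, 0.0]
wrist_force: [-0.7, -0.0, -0.2]
grip_width: 85.5
```

Request:
move_arm([
  {"x":0,"y":0,"z":-0.015,"yaw":0},
  {"x":0,"y":0,"z":-0.04,"yaw":0},
  {"x":0,"y":0,"z":-0.08,"yaw":0},
  {"x":-0.02,"y":0,"z":-0.11,"yaw":0},
  {"x":-0.05,"y":0,"z":-0.12,"yaw":0},
  {"x":-0.06,"y":0,"z":-0.12,"yaw":0},
  {"x":-0.06,"y":0,"z":-0.12,"yaw":0},
  {"x":-0.06,"y":0,"z":-0.12,"yaw":0},
])

```text
time_s: 21.15
ee_pos: [544.2, -158.4, 261.5]
ee_rot: [-3.141, 0.0, 0.0]
wrist_force: [0.4, 0.1, -0.1]
grip_width: 85.1
```

```bash
python3 look.py w10
```

```text
t 21.15 tcp [ 544.2 -158.4  261.5] rot [-3.1412e+00  1.0000e-04  2.0000e-04] grip 85.1 F [ 0.4  0.1 -0.1]
```

View pics/w10.png

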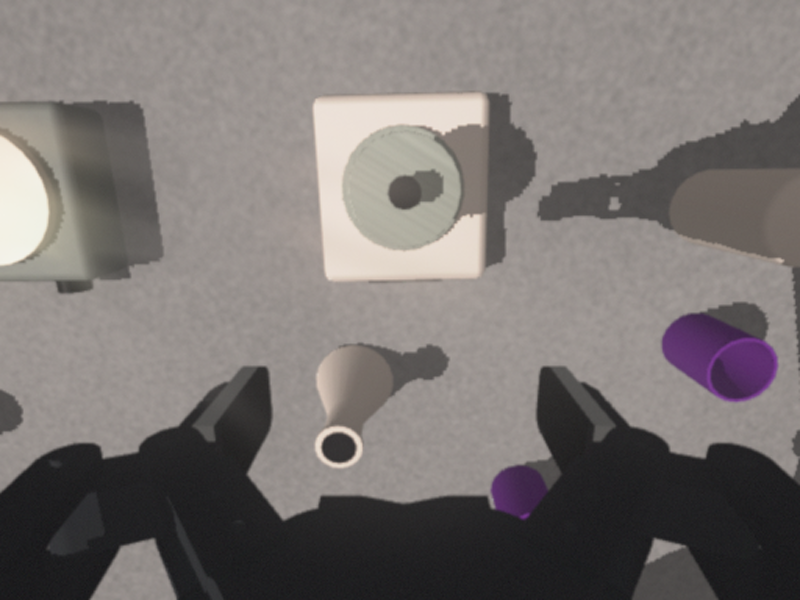

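```bash
python3 px.py 405 190 143 343 188 119 462 188 119 403 250 119 403 126 119 339 446 110 355 383 0
```

```text
[ 603.2 -159.7  143. ]
[ 603.5 -123.8  119. ]
[ 603.6 -192.8  119. ]
[ 567.3 -158.6  119. ]
[ 637.3 -158.6  119. ]
[ 426.6 -113.4  110. ]
[ 420.8 -113.     0. ]
```

Request:
move_arm([
  {"x":-0.02,"y":-0.01,"z":0,"yaw":0},
  {"x":-0.05,"y":-0.02,"z":0,"yaw":0},
  {"x":-0.08,"y":-0.035,"z":0,"yaw":0},
  {"x":-0.11,"y":-0.045,"z":0,"yaw":0},
  {"x":-0.118,"y":-0.046,"z":0,"yaw":0},
  {"x":-0.118,"y":-0.046,"z":0,"yaw":0},
  {"x":-0.118,"y":-0.046,"z":0,"yaw":0},
])

```text
time_s: 22.08
ee_pos: [426.8, -112.8, 261.9]
ee_rot: [-3.141, 0.001, -0.001]
wrist_force: [0.2, 0.7, -0.0]
grip_width: 85.3
```

```bash
python3 look.py w11 flask_center
```

```text
t 22.07 tcp [ 426.8 -112.8  261.9] rot [-3.1414e+00  1.1000e-03 -1.2000e-03] grip 85.3 F [ 0.2  0.7 -0. ]
flask_center 0.79 (256, 170) [ 426.8 -111.2   55. ]
```

View pics/w11.png

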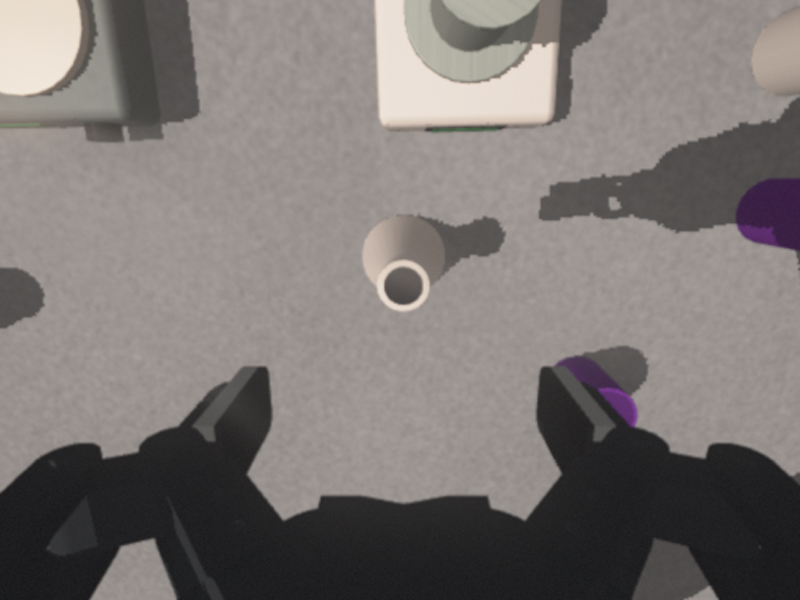

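```bash
python3 px.py 404 286 110
```

```text
[ 425.5 -113.7  110. ]
```

Request:
move_arm([
  {"x":-0.001,"y":0.0007,"z":0.03,"yaw":0},
  {"x":-0.001,"y":0.0007,"z":0.07,"yaw":0},
  {"x":-0.001,"y":0.0007,"z":0.11,"yaw":0},
  {"x":-0.001,"y":0.0007,"z":0.135,"yaw":0},
  {"x":-0.001,"y":0.0007,"z":0.155,"yaw":0},
  {"x":-0.001,"y":0.0007,"z":0.167,"yaw":0},
  {"x":-0.001,"y":0.0007,"z":0.172,"yaw":0},
  {"x":-0.001,"y":0.0007,"z":0.172,"yaw":0},
  {"x":-0.001,"y":0.0007,"z":0.172,"yaw":0},
])

```text
time_s: 23.3
ee_pos: [425.2, -113.3, 90.4]
ee_rot: [3.141, -0.001, 0.002]
wrist_force: [-0.3, 0.6, 0.7]
grip_width: 85.5
```

Request:
move_arm([
  {"x":0,"y":0,"z":0.001,"yaw":0},
  {"x":0,"y":0,"z":0.001,"yaw":0},
  {"x":0,"y":0,"z":0.001,"yaw":0},
  {"x":0,"y":0,"z":0.001,"yaw":0},
  {"x":0,"y":0,"z":0.001,"yaw":0},
  {"x":0,"y":0,"z":0.001,"yaw":0},
  {"x":0,"y":0,"z":0.001,"yaw":0},
  {"x":0,"y":0,"z":0.001,"yaw":0},
  {"x":0,"y":0,"z":0.001,"yaw":0},
  {"x":0,"y":0,"z":0.001,"yaw":0},
], fingers=-1, force=25)

```text
time_s: 24.55
ee_pos: [424.9, -113.1, 89.0]
ee_rot: [-3.142, 0.001, -0.001]
wrist_force: [-1.6, 1.7, 5.7]
grip_width: 31.8
```

```bash
python3 look.py w12
```

```text
t 24.55 tcp [ 424.9 -113.1   89. ] rot [-3.1416e+00  6.0000e-04 -9.0000e-04] grip 31.8 F [-1.6  1.7  5.7]
```

View pics/w12.png

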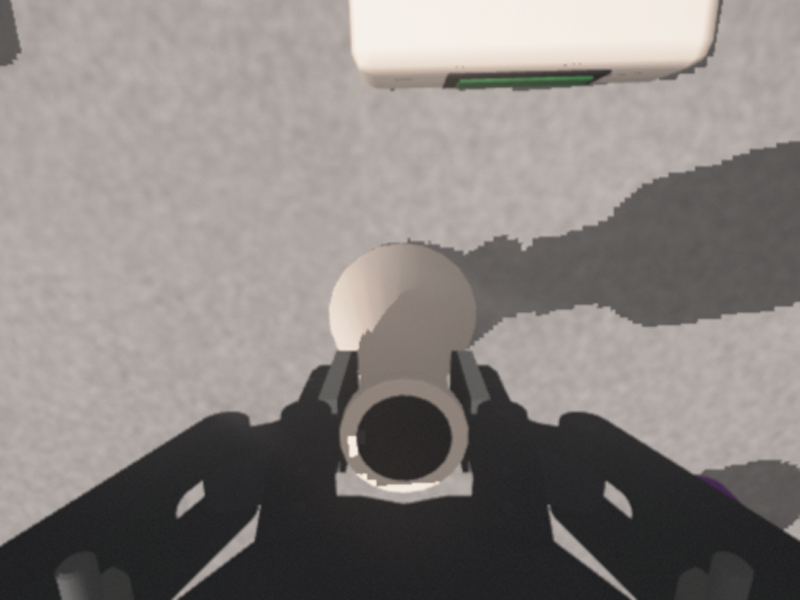

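The opening reads 31.8 mm, wider than the 28–29 mm neck, so the tips probably touch the cone's shoulder. I'll regrip a little higher.

Request:
move_arm([
  {"x":0,"y":0,"z":0,"yaw":0},
  {"x":0,"y":0,"z":0,"yaw":0},
  {"x":0,"y":0,"z":0,"yaw":0},
  {"x":0,"y":0,"z":-0.003,"yaw":0},
  {"x":0,"y":0,"z":-0.006,"yaw":0},
  {"x":0,"y":0,"z":-0.006,"yaw":0},
], fingers=0.2)

```text
time_s: 25.35
ee_pos: [424.9, -113.3, 95.1]
ee_rot: [3.141, -0.001, 0.001]
wrist_force: [0.2, 0.4, -0.6]
grip_width: 51.2
```

Request:
move_arm([
  {"x":0,"y":0,"z":0,"yaw":0},
  {"x":0,"y":0,"z":0,"yaw":0},
  {"x":0,"y":0,"z":0,"yaw":0},
  {"x":0,"y":0,"z":0,"yaw":0},
  {"x":0,"y":0,"z":0,"yaw":0},
  {"x":0,"y":0,"z":0,"yaw":0},
  {"x":0,"y":0,"z":0,"yaw":0},
], fingers=-1, force=25)

```text
time_s: 26.22
ee_pos: [424.9, -113.1, 95.0]
ee_rot: [-3.142, 0.0, -0.001]
wrist_force: [-0.5, 1.8, 5.4]
grip_width: 32.3
```

```bash
python3 look.py w13
```

```text
t 26.23 tcp [ 424.9 -113.1   95. ] rot [-3.1416e+00  4.0000e-04 -7.0000e-04] grip 32.3 F [-0.5  1.8  5.4]
```

View pics/w13.png

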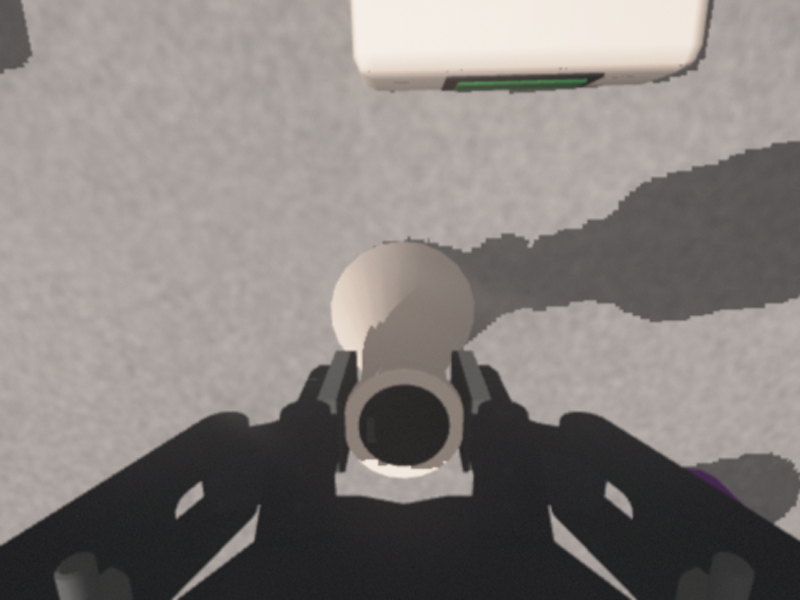

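The opening grew when I went up, so the pads' upper ends are on the lip. I'll regrip lower, at about z 84.

Request:
move_arm([
  {"x":0,"y":0,"z":0,"yaw":0},
  {"x":0,"y":0,"z":0,"yaw":0},
  {"x":0,"y":0,"z":0,"yaw":0},
  {"x":0,"y":0,"z":0.005,"yaw":0},
  {"x":0,"y":0,"z":0.01,"yaw":0},
  {"x":0,"y":0,"z":0.011,"yaw":0},
  {"x":0,"y":0,"z":0.011,"yaw":0},
], fingers=0.2)

```text
time_s: 27.15
ee_pos: [424.6, -113.2, 83.6]
ee_rot: [-3.142, 0.001, 0.001]
wrist_force: [0.4, -0.6, 1.4]
grip_width: 51.4
```

Request:
move_arm([
  {"x":0,"y":0,"z":0,"yaw":0},
  {"x":0,"y":0,"z":0,"yaw":0},
  {"x":0,"y":0,"z":0,"yaw":0},
  {"x":0,"y":0,"z":0,"yaw":0},
  {"x":0,"y":0,"z":0,"yaw":0},
  {"x":0,"y":0,"z":0,"yaw":0},
  {"x":0,"y":0,"z":0,"yaw":0},
], fingers=-1, force=25)

```text
time_s: 28.02
ee_pos: [424.8, -113.2, 83.9]
ee_rot: [3.142, -0.001, 0.0]
wrist_force: [-0.1, 0.2, 1.7]
grip_width: 29.1
```

Request:
move_arm([
  {"x":0,"y":0,"z":-0.015,"yaw":0},
  {"x":0,"y":0,"z":-0.045,"yaw":0},
  {"x":0,"y":0,"z":-0.085,"yaw":0},
  {"x":0.005,"y":-0.015,"z":-0.125,"yaw":0},
  {"x":0.018,"y":-0.055,"z":-0.148,"yaw":0},
  {"x":0.033,"y":-0.105,"z":-0.15,"yaw":0},
  {"x":0.048,"y":-0.16,"z":-0.15,"yaw":0},
  {"x":0.06,"y":-0.205,"z":-0.15,"yaw":0},
  {"x":0.07,"y":-0.238,"z":-0.15,"yaw":0},
  {"x":0.075,"y":-0.253,"z":-0.15,"yaw":0},
])

```text
time_s: 29.28
ee_pos: [499.6, 141.6, 234.4]
ee_rot: [-3.141, -0.003, -0.0]
wrist_force: [0.5, 0.1, -1.0]
grip_width: 29.4
```

Request:
move_arm([
  {"x":0,"y":0,"z":0,"yaw":0},
  {"x":0,"y":0,"z":0,"yaw":0},
  {"x":0,"y":0,"z":0,"yaw":0},
  {"x":0,"y":0,"z":0,"yaw":0},
])

```text
time_s: 29.78
ee_pos: [499.7, 138.8, 233.8]
ee_rot: [3.141, -0.003, 0.0]
wrist_force: [-0.3, -0.4, -1.3]
grip_width: 29.2
```

```bash
python3 look.py w14 stirrer_plate
```

```text
t 29.77 tcp [499.7 138.8 233.8] rot [ 3.1412e+00 -2.9000e-03  0.0000e+00] grip 29.2 F [-0.3 -0.4 -1.3]
stirrer_plate 0.86 (252, 82) [594.6 144.3  60. ]
```

View pics/w14.png

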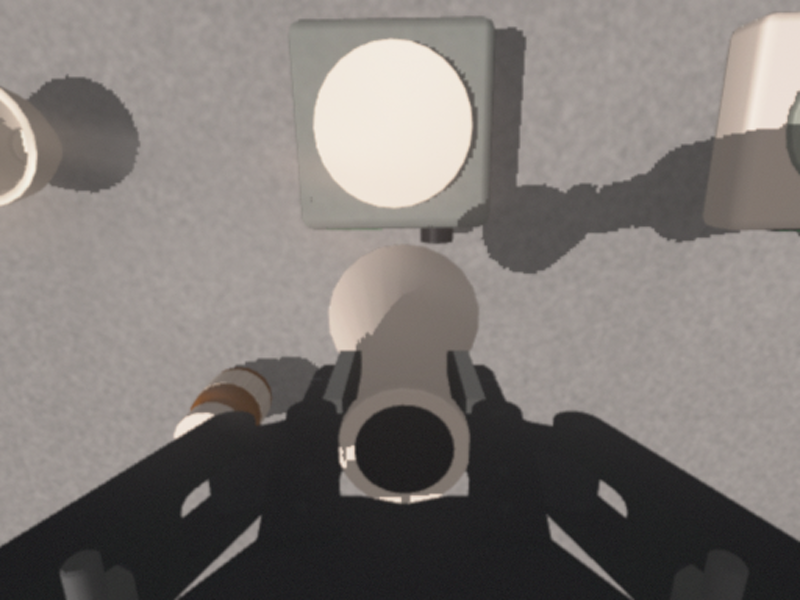

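```bash
python3 px.py 393 123 60 313 123 60 472 123 60 393 38 60 393 208 60 404 244 150 329 312 150 479 312 150 404 442 260; python3 px.py 292 22 50 492 20 50 304 226 50 492 229 50
```

```text
[597.6 144.6  60. ]
[597.7 194.5  60. ]
[597.6  95.2  60. ]
[645.1 144.2  60. ]
[545.4 145.   60. ]
[535.4 137.9 150. ]
[502.2 174.5 150. ]
[502.1 101.4 150. ]
[502.5 138.1 260. ]
[656.6 206.1  50. ]
[657.5  83.9  50. ]
[532.7 206.3  50. ]
[530.4  77.4  50. ]
```

Request:
move_arm([
  {"x":0.015,"y":-0.001,"z":0,"yaw":0},
  {"x":0.04,"y":-0.003,"z":0,"yaw":0},
  {"x":0.065,"y":-0.005,"z":0.01,"yaw":0},
  {"x":0.085,"y":-0.0065,"z":0.03,"yaw":0},
  {"x":0.096,"y":-0.0065,"z":0.05,"yaw":0},
  {"x":0.096,"y":-0.0065,"z":0.067,"yaw":0},
  {"x":0.096,"y":-0.0065,"z":0.078,"yaw":0},
  {"x":0.096,"y":-0.0065,"z":0.084,"yaw":0},
  {"x":0.096,"y":-0.0065,"z":0.087,"yaw":0},
  {"x":0.096,"y":-0.0065,"z":0.087,"yaw":0},
])

```text
time_s: 31.12
ee_pos: [595.9, 146.3, 147.2]
ee_rot: [-3.142, 0.001, -0.001]
wrist_force: [-0.3, -0.2, -1.1]
grip_width: 29.0
```

Request:
move_arm([
  {"x":0,"y":0,"z":0.001,"yaw":0},
  {"x":0,"y":0,"z":0.002,"yaw":0},
  {"x":0,"y":0,"z":0.0025,"yaw":0},
  {"x":0,"y":0,"z":0.0025,"yaw":0},
  {"x":0,"y":0,"z":0.0025,"yaw":0},
])

```text
time_s: 31.75
ee_pos: [595.8, 146.2, 144.3]
ee_rot: [-3.142, 0.001, -0.0]
wrist_force: [0.7, 0.4, -1.5]
grip_width: 29.2
```

Request:
move_arm([
  {"x":0,"y":0.001,"z":0.0005,"yaw":0},
  {"x":0,"y":0.001,"z":0.001,"yaw":0},
  {"x":0,"y":0.001,"z":0.001,"yaw":0},
  {"x":0,"y":0.001,"z":0.001,"yaw":0},
])

```text
time_s: 32.25
ee_pos: [596.0, 145.7, 143.9]
ee_rot: [-3.141, 0.0, -0.001]
wrist_force: [-1.8, 1.1, 6.0]
grip_width: 29.4
```

Request:
move_arm([
  {"x":0,"y":0,"z":0,"yaw":0},
  {"x":0,"y":0,"z":0,"yaw":0},
  {"x":0,"y":0,"z":0,"yaw":0},
  {"x":0,"y":0,"z":0,"yaw":0},
  {"x":0,"y":0,"z":0,"yaw":0},
  {"x":0,"y":0,"z":0,"yaw":0},
  {"x":0,"y":0,"z":0,"yaw":0},
], fingers=1)

```text
time_s: 33.12
ee_pos: [595.8, 145.2, 143.3]
ee_rot: [3.142, -0.001, 0.0]
wrist_force: [0.6, 0.6, -0.0]
grip_width: 85.4
```

Request:
move_arm([
  {"x":0,"y":0,"z":-0.015,"yaw":0},
  {"x":0,"y":0,"z":-0.04,"yaw":0},
  {"x":0,"y":0,"z":-0.08,"yaw":0},
  {"x":-0.02,"y":0,"z":-0.12,"yaw":0},
  {"x":-0.05,"y":0,"z":-0.15,"yaw":0},
  {"x":-0.06,"y":0,"z":-0.15,"yaw":0},
  {"x":-0.06,"y":0,"z":-0.15,"yaw":0},
  {"x":-0.06,"y":0,"z":-0.15,"yaw":0},
])

```text
time_s: 34.12
ee_pos: [536.0, 144.7, 292.3]
ee_rot: [3.141, -0.002, -0.002]
wrist_force: [1.0, 0.2, -0.0]
grip_width: 85.5
```

```bash
python3 look.py w15 stirrer_plate
```

```text
t 34.12 tcp [536.  144.7 292.3] rot [ 3.1412e+00 -1.7000e-03 -2.2000e-03] grip 85.5 F [ 1.   0.2 -0. ]
```

View pics/w15.png

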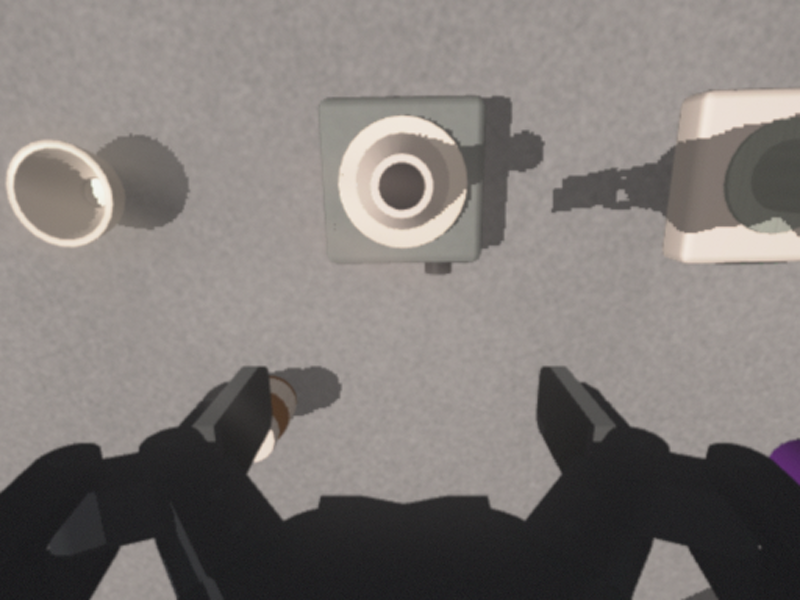

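```bash
python3 px.py 339 181 60 466 181 60 402 115 60 402 248 60 402 185 170 403 177 60
```

```text
[597.7 193.8  60. ]
[597.6  95.8  60. ]
[645.2 145.1  60. ]
[545.5 145.3  60. ]
[597.3 144.9 170. ]
[600.6 144.4  60. ]
```

Request:
move_arm([
  {"x":-0.025,"y":-0.02,"z":0,"yaw":0},
  {"x":-0.055,"y":-0.048,"z":0,"yaw":0},
  {"x":-0.09,"y":-0.078,"z":0,"yaw":0},
  {"x":-0.12,"y":-0.105,"z":0.01,"yaw":0},
  {"x":-0.145,"y":-0.127,"z":0.03,"yaw":0},
  {"x":-0.154,"y":-0.135,"z":0.05,"yaw":0},
  {"x":-0.154,"y":-0.135,"z":0.06,"yaw":0},
  {"x":-0.154,"y":-0.135,"z":0.06,"yaw":0},
  {"x":-0.154,"y":-0.135,"z":0.06,"yaw":0},
])

```text
time_s: 35.35
ee_pos: [382.9, 280.0, 233.7]
ee_rot: [-3.141, 0.003, -0.001]
wrist_force: [-0.1, -0.6, 0.1]
grip_width: 85.5
```

```bash
python3 look.py w16 jar_center
```

```text
t 35.35 tcp [382.9 280.  233.7] rot [-3.1411e+00  3.2000e-03 -8.0000e-04] grip 85.5 F [-0.1 -0.6  0.1]
jar_center 0.74 (260, 174) [381.2 277.2  37.5]
```

View pics/w16.png

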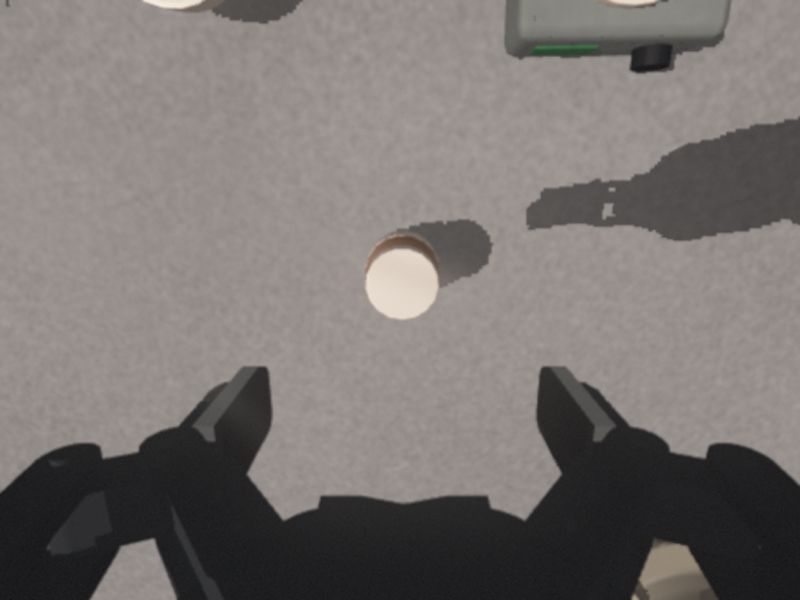

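```bash
python3 px.py 402 283 75 402 247 75 402 320 75 365 283 75 439 283 75
```

```text
[381.7 280.5  75. ]
[405.3 280.5  75. ]
[356.4 280.6  75. ]
[381.8 304.6  75. ]
[381.7 256.4  75. ]
```

Request:
move_arm([
  {"x":-0.0015,"y":0,"z":0.03,"yaw":0},
  {"x":-0.0015,"y":0,"z":0.075,"yaw":0},
  {"x":-0.0015,"y":0,"z":0.115,"yaw":0},
  {"x":-0.0015,"y":0,"z":0.145,"yaw":0},
  {"x":-0.0015,"y":0,"z":0.168,"yaw":0},
  {"x":-0.0015,"y":0,"z":0.182,"yaw":0},
  {"x":-0.0015,"y":0,"z":0.189,"yaw":0},
  {"x":-0.0015,"y":0,"z":0.189,"yaw":0},
  {"x":-0.0015,"y":0,"z":0.189,"yaw":0},
])

```text
time_s: 36.58
ee_pos: [380.8, 280.7, 45.0]
ee_rot: [-3.141, 0.001, -0.002]
wrist_force: [0.6, 0.3, 0.0]
grip_width: 85.1
```

Request:
move_arm([
  {"x":0,"y":0,"z":0,"yaw":0},
  {"x":0,"y":0,"z":0,"yaw":0},
  {"x":0,"y":0,"z":0,"yaw":0},
  {"x":0,"y":0,"z":0,"yaw":0},
  {"x":0,"y":0,"z":0,"yaw":0},
  {"x":0,"y":0,"z":0,"yaw":0},
  {"x":0,"y":0,"z":0,"yaw":0},
  {"x":0,"y":0,"z":0,"yaw":0},
], fingers=-1, force=25)

```text
time_s: 37.58
ee_pos: [380.6, 280.5, 45.0]
ee_rot: [-3.141, 0.001, -0.001]
wrist_force: [-1.9, -0.6, 7.1]
grip_width: 52.7
```

```bash
python3 look.py w17
```

```text
t 37.58 tcp [380.6 280.5  45. ] rot [-3.1414e+00  6.0000e-04 -1.4000e-03] grip 52.7 F [-1.9 -0.6  7.1]
```

View pics/w17.png

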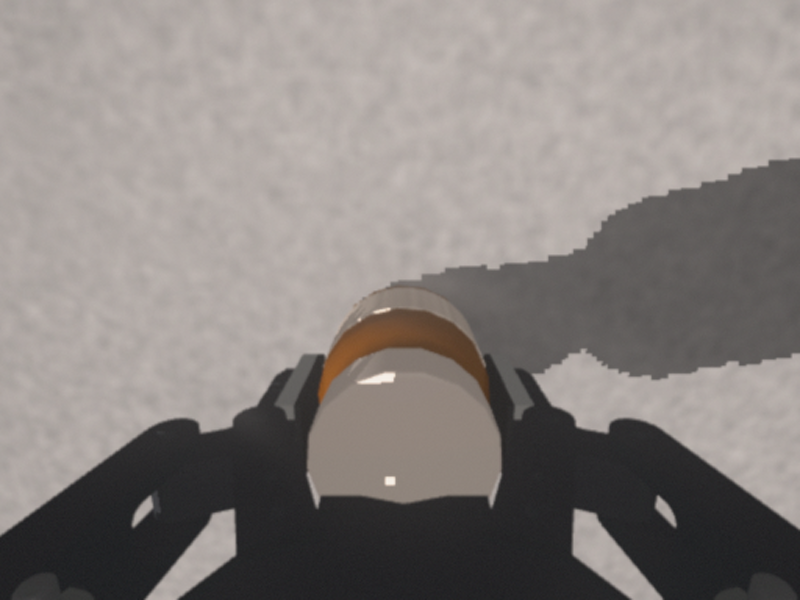

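Request:
move_arm([
  {"x":0,"y":0,"z":-0.015,"yaw":0},
  {"x":0,"y":0,"z":-0.045,"yaw":0},
  {"x":0.002,"y":0.01,"z":-0.085,"yaw":0},
  {"x":0.008,"y":0.04,"z":-0.11,"yaw":0},
  {"x":0.016,"y":0.085,"z":-0.115,"yaw":0},
  {"x":0.025,"y":0.135,"z":-0.115,"yaw":0},
  {"x":0.035,"y":0.19,"z":-0.115,"yaw":0},
  {"x":0.05,"y":0.24,"z":-0.115,"yaw":0},
  {"x":0.07,"y":0.275,"z":-0.115,"yaw":0},
  {"x":0.09,"y":0.287,"z":-0.115,"yaw":0},
])

```text
time_s: 38.88
ee_pos: [470.2, -9.6, 159.9]
ee_rot: [3.141, -0.007, -0.0]
wrist_force: [-0.5, 1.3, -1.4]
grip_width: 52.4
```

Request:
move_arm([
  {"x":0.02,"y":0,"z":0,"yaw":0},
  {"x":0.045,"y":0,"z":0,"yaw":0},
  {"x":0.06,"y":0,"z":0,"yaw":0},
  {"x":0.07,"y":0,"z":0,"yaw":0},
  {"x":0.07,"y":0,"z":0,"yaw":0},
  {"x":0.07,"y":0,"z":0,"yaw":0},
])

```text
time_s: 39.62
ee_pos: [539.3, -6.7, 159.2]
ee_rot: [3.141, -0.0, -0.001]
wrist_force: [-0.1, -0.8, -1.8]
grip_width: 52.7
```

```bash
python3 look.py w18
```

```text
t 39.62 tcp [539.3  -6.7 159.2] rot [ 3.1414e+00 -4.0000e-04 -1.5000e-03] grip 52.7 F [-0.1 -0.8 -1.8]
```

View pics/w18.png

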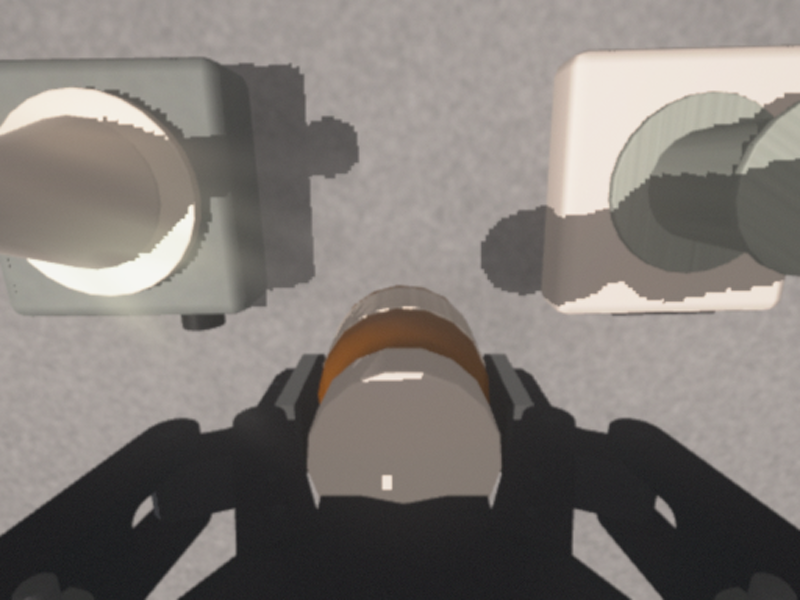

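Request:
move_arm([
  {"x":0.015,"y":0,"z":0,"yaw":0},
  {"x":0.035,"y":0,"z":0.005,"yaw":0},
  {"x":0.052,"y":0,"z":0.025,"yaw":0},
  {"x":0.0585,"y":0,"z":0.05,"yaw":0},
  {"x":0.0585,"y":0,"z":0.072,"yaw":0},
  {"x":0.0585,"y":0,"z":0.09,"yaw":0},
  {"x":0.0585,"y":0,"z":0.102,"yaw":0},
  {"x":0.0585,"y":0,"z":0.108,"yaw":0},
  {"x":0.0585,"y":0,"z":0.111,"yaw":0},
  {"x":0.0585,"y":0,"z":0.111,"yaw":0},
])

```text
time_s: 40.92
ee_pos: [599.0, -6.8, 48.7]
ee_rot: [3.142, -0.001, 0.001]
wrist_force: [0.9, -0.1, -1.1]
grip_width: 52.7
```

Request:
move_arm([
  {"x":0,"y":0,"z":0.001,"yaw":0},
  {"x":0,"y":0,"z":0.002,"yaw":0},
  {"x":0,"y":0,"z":0.003,"yaw":0},
  {"x":0,"y":0,"z":0.003,"yaw":0},
  {"x":0,"y":0,"z":0.003,"yaw":0},
])

```text
time_s: 41.55
ee_pos: [598.7, -6.8, 45.3]
ee_rot: [-3.142, 0.001, 0.0]
wrist_force: [0.0, 0.6, -2.1]
grip_width: 52.8
```

Request:
move_arm([
  {"x":0,"y":0,"z":0.0005,"yaw":0},
  {"x":0,"y":0,"z":0.001,"yaw":0},
  {"x":0,"y":0,"z":0.001,"yaw":0},
  {"x":0,"y":0,"z":0.001,"yaw":0},
])

```text
time_s: 42.05
ee_pos: [598.8, -6.8, 45.1]
ee_rot: [3.141, -0.001, 0.0]
wrist_force: [-2.8, -0.2, 6.4]
grip_width: 52.4
```

Request:
move_arm([
  {"x":0,"y":0,"z":0,"yaw":0},
  {"x":0,"y":0,"z":0,"yaw":0},
  {"x":0,"y":0,"z":0,"yaw":0},
  {"x":0,"y":0,"z":0,"yaw":0},
  {"x":0,"y":0,"z":0,"yaw":0},
  {"x":0,"y":0,"z":0,"yaw":0},
  {"x":0,"y":0,"z":0,"yaw":0},
], fingers=1)

```text
time_s: 42.92
ee_pos: [598.7, -6.8, 44.3]
ee_rot: [-3.142, 0.001, -0.0]
wrist_force: [0.0, 0.8, 0.2]
grip_width: 85.3
```

Request:
move_arm([
  {"x":0,"y":0,"z":-0.015,"yaw":0},
  {"x":0,"y":0,"z":-0.04,"yaw":0},
  {"x":0,"y":0,"z":-0.09,"yaw":0},
  {"x":0,"y":0,"z":-0.14,"yaw":0},
  {"x":-0.01,"y":0,"z":-0.19,"yaw":0},
  {"x":-0.04,"y":0,"z":-0.24,"yaw":0},
  {"x":-0.09,"y":0,"z":-0.26,"yaw":0},
  {"x":-0.12,"y":0,"z":-0.26,"yaw":0},
  {"x":-0.12,"y":0,"z":-0.26,"yaw":0},
  {"x":-0.12,"y":0,"z":-0.26,"yaw":0},
])

```text
time_s: 44.18
ee_pos: [479.2, -6.7, 305.1]
ee_rot: [3.141, -0.001, 0.002]
wrist_force: [0.9, -0.2, -0.9]
grip_width: 85.3
```

```bash
python3 look.py w19 jar_center; python3 - <<'E'
from h import *
for n in ['scene','top']:
    im=imaging.snapshot(n); cv2.imwrite(f'pics/{n}1.png',cv2.resize(im[:,:,::-1],(800,600),interpolation=cv2.INTER_CUBIC))
E
```

```text
t 44.17 tcp [479.2  -6.7 305.1] rot [ 3.1415e+00 -7.0000e-04  2.4000e-03] grip 85.3 F [ 0.9 -0.2 -0.9]
jar_center 0.69 (262, 67) [601.4 -12.8  37.5]
```

View pics/w19.png

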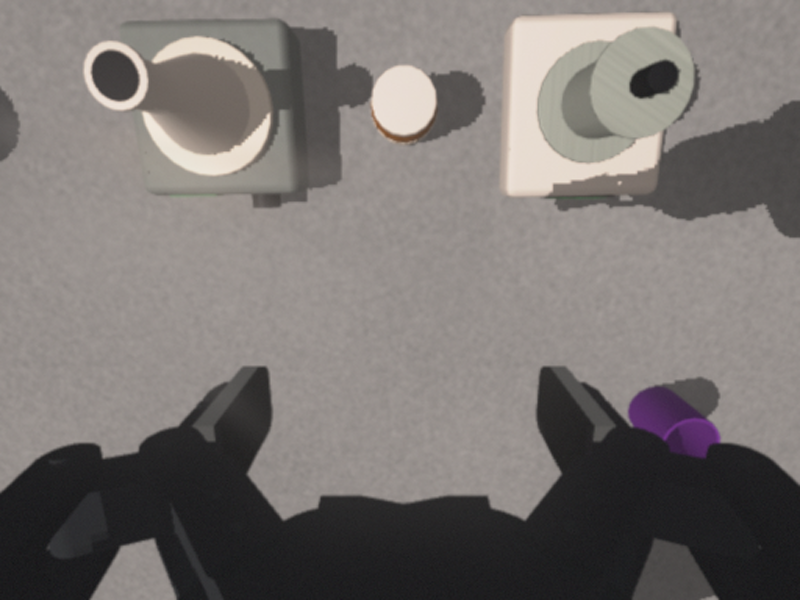

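View pics/scene1.png

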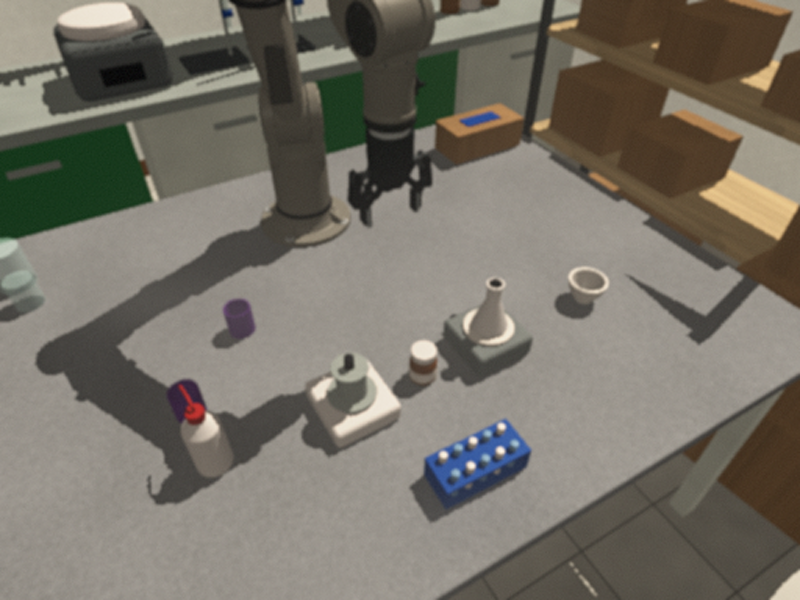

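View pics/top1.png

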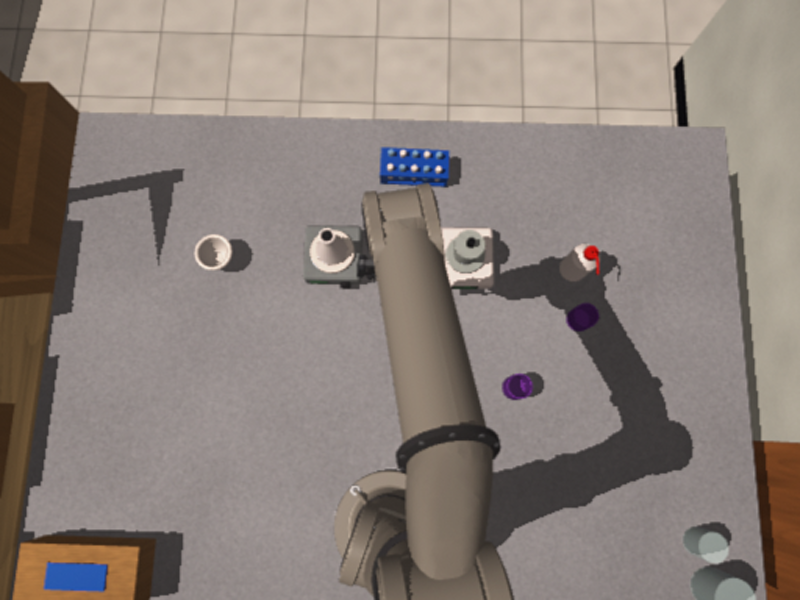

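```bash
python3 px.py 404 100 75 116 74 170 643 83 119 207 36 60 207 174 60 589 41 50 589 162 50 300 60 50 ; python3 - <<'E'
from h import *
d=np.load('last.npz');c=imaging.get_calibration('wrist')
for p in [(595.5,145,60),(600.4,-159,50),(602.4,-158.4,119),(598.8,-6.8,75),(597,145,170)]:
    print(p,[round(v*1.5625) for v in proj(c,p,d['P'])])
# box bottom/top edges: orientation of stirrer from corners of upper front edge
f=lambda u,v,z:onplane(c,u/1.5625,v/1.5625,z,d['P'])
print(f(150,193,50),f(300,191,50),f(290,21,50),f(124,22,50))
print(f(508,193,40),f(655,192,40),f(515,17,40),f(675,14,40))
E
```

```text
[599.1  -7.7  75. ]
[597.6 144.8 170. ]
[ 602.6 -159.8  119. ]
[645.1 137.8  60. ]
[546.8 149.3  60. ]
[ 644.4 -148.5   50. ]
[ 556.2 -158.2   50. ]
[631.3  72.2  50. ]
(595.5, 145, 60) [205, 108]
(600.4, -159, 50) [596, 103]
(602.4, -158.4, 119) [640, 83]
(598.8, -6.8, 75) [403, 100]
(597, 145, 170) [116, 75]
[531.43705689 202.21441428  50.        ] [533.04336306  78.0154948   50.        ] [657.66602738  77.91197275  50.        ] [656.98050643 202.96100366  50.        ]
[531.03243198 -96.33541879  40.        ] [ 531.85498264 -221.14707566   40.        ] [663.36600716 -93.54712167  40.        ] [ 665.42872834 -216.66490013   40.        ]
```

```bash
python3 -c "
from rig import ticket
print(ticket.sign_off())"
```

```text
the job is handed in; nothing more can be done
None
```

All four things are in place and let go, and I handed the job in at about 44 s of the 138 s. The sign-off gives no verdict.

| Thing | Measured (x, y in mm) | Should be at (x, y in mm) | Off by |
|---|---|---|---|
| Flask on the plate | 597, 145 | plate centre 595.5, 145 | about 2 mm (limit 12) |
| Beaker on the pan | 602, −158 | pan centre 600.4, −159 | about 2 mm (limit 12) |
| Cover on the beaker | 602.6, −159 | beaker axis 602, −158 | about 1 mm (limit 8) |
| Jar on the bench | 599, −7.5 | midpoint 598, −7 | about 1 mm; about 152 mm from each centre (limit 166) |

- **How sure these are:** they come from wrist-camera pictures, and the calibration is only good to about 2 mm. The cover now hides the beaker, so I measured the beaker before covering it. The fits came from edges I read off the pictures by eye; one automatic fit of the pan's outline failed.
- **Bystanders:** the wash bottle and the mortar look unmoved in the final overhead and scene pictures. I checked this by eye and did not measure it.
- **Beaker choice:** the grey steel beaker was used; the two purple cups of the same shape were left alone.
- **What went wrong:** the first move call was refused for missing values and moved nothing. The flask took three grips, because the first two caught its lip; the third read 29 mm, which fits the neck.

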